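# Put the gauges back in their fitted case

## Robot

A 6-joint arm with a two-finger parallel gripper is mounted at the origin on the work surface; the furniture and walls round the work are solid. World frame = base frame: x ahead of the robot, y to its left, z up, the work surface at z = 0. Lengths are in m, angles in rad, forces in N, time in s.
With the tool pointing down it reaches from about 0.325 to 0.75 m from the base axis. Payload 7.6 kg.
Tool frame: the origin (TCP) lies at the centre of the arm's flange, where the gripper is bolted on; the fingertips stand 173 mm ahead of it and the grasp point (between the pads) lies 155 mm ahead of it; z points along the fingers, x is the direction in which the jaws open and shut, and the axes are right-handed (so a half turn about z gives the same grasp; the last joint's range is limited). The gripper opens to 85 mm and grips with 20 to 120 N. Pads are 22 mm wide; open, the fingers measure 114 mm over their backs; the gripper's body (76 mm by 85 mm) begins 54 mm behind the grasp point. The pads swing forward as they close: fully open they stand 13 mm farther back than shut.
Start: joints at [1.229, 0.052, 1.401, -0, 1.689, -0.07], TCP at [0.141, 0.506, 0.405] pointing down, gripper open.
Joint ranges: [-2.9, 2.9], [-0.91, 2.17], [0.12, 2.37], [-1.06, 4.2], [0.26, 2.73], [-2.93, 2.93]. Speed limits (rad/s): [2.57, 2.57, 3.01, 3.14, 3.14, 3.14].

## Interface

Orientations are given as a rotation vector (axis times angle).
In Python, from plant import arm, imaging, job gives the robot as it stands.
- The arm moves only by the tool jog_arm, never from a script. Its argument "steps" is a list of rows, each a list of 7 numbers: the turn, a rotation vector about the tool's x, y, z in degrees, then the shift along the tool's x, y, z in m, then the opening, from -1 (shut) to 1 (fully open). In form: [[ax, ay, az, x, y, z, jaw], ...]. A call has 1 to 5 rows; each row shifts and turns the pose as measured when the row begins, along the tool's axes as they then stand; what a row does not reach is not made up. A row lasts 1/10 s, in which the tool goes at most 50 mm and 8.59 degrees, less where a joint would pass 70% of its speed; a pose out of reach is approached as far as the arm can. A call is refused whole if a number of a shift passes 0.05 or a number of a turn 8.59, either way. A call with a gripper value outside its range is refused whole. The fingers move at their own pace and stop on an object; "grip_force" is the grip in N (left out, the last holds). Time passes only in rows, so rows that do not move let the fingers close. It gives the time, the measured TCP pose, the force and the opening at its end, in the units of the state.
- arm.sense(): the state, without advancing time (a new reading comes with each control period).
- imaging.get_image(name): name is "side" or "top"; returns a dict with "frame" (384x512x3 uint8, red, green, blue), "range_z" (384x512 float32, m along the optical axis (not along the pixel's ray), 0 where there is no reading), "vertical_fov" (degrees; the focal length in pixels is half the picture's height over the tangent of half this angle, whatever the lens; pixels are square), "cx", "cy" (the principal point, pixels), "R" (3x3) and "t" (3): a world point X has camera coordinates R X + t. Camera axes: x right, y down, z forward; pixel columns grow to the right and rows downward; lengths in m; the calibration is good to about 2 mm. A picture is of the moment at which its call begins.
- job.job_done(): hands the job in, once; it reports no verdict.
The state is a dict: "clock": time; "joint_pos": joint angles; "qvel": joint speeds; "tau": joint torques, N m; "tool_pos": TCP position; "orientation": TCP orientation; "wrist_force": force on the tool from outside, world axes, zero at the start; "wrist_torque": the same for the moment, N m; "width": opening from 0.0 (shut) to 1.0 (fully open).
Only numpy, scipy, OpenCV 4.12 (cv2) and the standard library are available. Lean on these libraries where they do the work, as an engineer would, in place of code of your own. Each camera call takes 0.05 s, during which the arm holds its last target. There are 200 camera calls.

## Task

Put the three gauges lying on the desk back in the open gauge case, each flat and fully home in the nest made for it: the silver plug gauge in the long nest, the black ring in the large round one, the small steel ring in the small round one. Then close the lid fully. The brass bush, the steel bush and the plain steel pin are workpieces, not gauges: leave them where they lie.

Things in the scene. Friction and masses are not known exactly. Their poses are not given: they have to be found in the camera images.
- plug_gauge: silver double-ended plug gauge lying on the desk, 98 mm long, 14 mm wide and high, thinner necks near both ends. Origin: centre of its underside; its y axis runs along its length, z up. Either end may point either way. About 0.09 kg.
- ring_black: black setting ring lying flat, 42 mm outside diameter, 14 mm high. Origin: centre of its underside; z up along its axis. About 0.08 kg. Grip it across the outside.
- ring_steel: light steel setting ring lying flat, 30 mm outside diameter, 12 mm high. Origin: centre of its underside; z up along its axis. About 0.05 kg. Grip it across the outside.
- nest_plug: Long nest: blue insert, 118 x 60 mm, base 5 mm thick, in the case. Origin: centre of its underside, 3 mm over the desk; x: its long side, toward the hinge; z up. The plug gauge lies along x on the base between flared walls 8 mm high: 103 x 20 mm clear at the foot, 109 x 26 mm at the top. Within 23 mm of the centre along x there are no walls: room for fingers closing along y
- nest_big: Large round nest: blue insert, 118 x 60 mm, base 5 mm thick, in the case. Origin: centre of its underside, 3 mm over the desk; x: its long side, toward the hinge; z up. The black ring sits on the base between two flared curved walls 8 mm high, 48 mm across inside at the foot, 54 mm at the top; gaps 30 mm wide at +x and -x leave room for fingers closing along x
- nest_small: Small round nest: blue insert, 118 x 60 mm, base 5 mm thick, in the case. Origin: centre of its underside, 3 mm over the desk; x: its long side, toward the hinge; z up. The small steel ring sits on the base between two flared curved walls 8 mm high, 36 mm across inside at the foot, 42 mm at the top; gaps 27 mm wide at +x and -x leave room for fingers closing along x
- bush_brass: brass-coloured turned bush standing upright, 18 mm diameter, 22 mm high: a workpiece, to be left alone. Origin: centre of its underside.
- bush_steel: light steel turned bush standing upright, 20 mm diameter, 26 mm high: a workpiece, to be left alone. Origin: centre of its underside.
- steel_pin: plain ground steel pin lying on the desk, 60 mm long, 8 mm diameter: a workpiece, to be left alone. Origin: centre of its underside; y along its length.
- lid (a joint): lid of the dark fixed case, rad: 0 shut, 1.8 to 2.0 open at the start, leaning away from the robot, 160 mm high. Case: 130 (inserts' x) x 200 x 30 mm high; its centre is the middle insert's (inserts 62 mm apart, any order). Hinge: 65 mm from centre toward +x, 30 mm over the desk. Lid: 130 mm long, 12 mm thick; stiff, stays at any angle, 1 to 2 N at its edge; push it over from behind, press it down
There are look-alikes about, which are no part of the job. Leave any purple look-alike of the ring_steel alone. Leave any orange look-alike of the ring_black alone.

How it is judged:
On the way:
1. all three gauges lie home in their own nests while the lid is still open (horizontal distance between ring_black and nest_big below 0.01 m and z of ring_black in the frame of nest_big between 0 and 0.0085 m and angle between each of ring_black, ring_steel, plug_gauge's own z axis and vertical below 0.12 rad and horizontal distance between ring_steel and nest_small below 0.01 m and z of ring_steel in the frame of nest_small between 0 and 0.0085 m and horizontal distance between plug_gauge and nest_plug below 0.01 m and z of plug_gauge in the frame of nest_plug between 0 and 0.0085 m and angle between the y axis of plug_gauge and the x axis of nest_plug, either way round below 0.15 rad and value of joint lid above 0.6 rad), for 0.2 s.
At the end, for the whole second after the job is handed in: Each gauge rests flat (0.12 rad) on the base of its own nest, centre within 10 mm, at most 3.5 mm above the base; plug gauge within 0.15 rad of the nest's length; lid shut (under 0.05 rad); all at rest; bushes and pin within 25 mm of where they began (horizontal distance between ring_black and nest_big below 0.01 m and z of ring_black in the frame of nest_big between 0 and 0.0085 m and angle between each of ring_black, ring_steel, plug_gauge's own z axis and vertical below 0.12 rad and horizontal distance between ring_steel and nest_small below 0.01 m and z of ring_steel in the frame of nest_small between 0 and 0.0085 m and horizontal distance between plug_gauge and nest_plug below 0.01 m and z of plug_gauge in the frame of nest_plug between 0 and 0.0085 m and angle between the y axis of plug_gauge and the x axis of nest_plug, either way round below 0.15 rad and value of joint lid below 0.05 rad and velocity of joint lid below 0.05 rad/s and linear speed of each of plug_gauge, ring_black, ring_steel below 0.02 m/s and distance of each of bush_brass, bush_steel, steel_pin from where it was at the start of the episode below 0.025 m); the robot touches nothing.
It fails at once if a workpiece (brass bush, steel bush or steel pin) is moved more than 25 mm (distance of any of bush_brass, bush_steel, steel_pin from where it was at the start of the episode above 0.025 m).
It also fails if it takes over 90 s, if anything falls off the work surface, if the arm or the gripper's body presses on something with over 40 N, if the wrist force passes 120 N, or if a joint passes its speed limit or range.

## Working session

There is one attempt and no reset: what is moved stays moved. The work goes in short steps, Python scripts to look and compute and a tool call to move; the robot and the scene stay as the last step left them, time stands still between calls to the robot, and variables do not carry over. Pictures are saved under pics/ and viewed, about 12 in all and at most 16, crops included, and the job is handed in when it is done.

Besides the shell and the picture viewer there is one more tool, called after "Call:" in YAML: its name, and indented under it one key for each argument. jog_arm: Moves the arm, as the interface text tells. Its arguments: {"type":"object","properties":{"steps":{"type":"array"},"grip_force":{"type":"number"}},"required":["steps"]}

```bash
ls; mkdir -p pics; cat > h.py <<'E'
import numpy as np, cv2
from plant import arm, imaging, job
def grab(n):
    d=imaging.get_image(n); f=d["frame"].shape[0]/2/np.tan(np.radians(d["vertical_fov"])/2); d["f"]=f; return d
def cloud(d):
    z=d["range_z"]; v,u=np.indices(z.shape)
    c=np.dstack([(u-d["cx"])*z/d["f"],(v-d["cy"])*z/d["f"],z])
    return (c-d["t"])@np.array(d["R"])
def ray(d,u,v,h):
    R=np.array(d["R"]);o=-R.T@np.array(d["t"]);r=R.T@np.array([(u-d["cx"])/d["f"],(v-d["cy"])/d["f"],1]);return o+r*(h-o[2])/r[2]
def save(n,im,s=1): cv2.imwrite("pics/"+n+".png",cv2.resize(im[:,:,::-1],None,fx=s,fy=s,interpolation=cv2.INTER_CUBIC))
E
python3 - <<'E'
from h import *
print(arm.sense())
for n in("top","side"):
    d=grab(n); save(n+"0",d["frame"],1.5); R=np.array(d["R"]);print(n,d["f"],d["cx"],d["cy"],R,-R.T@np.array(d["t"]))
    np.savez(n+"0.npz",**d)
E
```

```text
pics
{'clock': 0.0, 'joint_pos': array([ 1.22867901e+00,  5.28806334e-02,  1.40171764e+00,  2.70380447e-06,
        1.68861390e+00, -7.02973547e-02]), 'qvel': array([ 0.00017354, -0.00033051,  0.00036801,  0.00082511,  0.00053825,
       -0.00043515]), 'tau': array([-2.69922602e-04, -3.81668258e+01, -3.60191882e+01, -8.60550927e-05,
        6.09462280e-03, -1.96914561e-05]), 'tool_pos': array([0.14092398, 0.50571117, 0.40385282]), 'orientation': array([ 2.50123874e+00,  1.89943409e+00, -2.13074451e-03]), 'wrist_force': array([-0.51594365,  0.26362738,  0.52129091]), 'wrist_torque': array([ 0.02510267, -0.03192535, -0.01896247]), 'width': 0.9963008474597725}
top 391.8520809209567 260.97643911941054 192.7189583762762 [[-0.08374611 -0.99648649  0.00112744]
 [-0.97070758  0.08132382 -0.22608237]
 [ 0.22519634 -0.02002794 -0.97410754]] [ 0.28469148 -0.0211335   1.04607011]
side 423.9564985790365 242.7423977951419 184.801565463525 [[-0.99871765  0.04641598 -0.0202143 ]
 [ 0.0421302   0.54057468 -0.84024048]
 [-0.02807325 -0.84001463 -0.54183699]] [0.56211354 0.92502834 0.68282561]
```

View pics/top0.png

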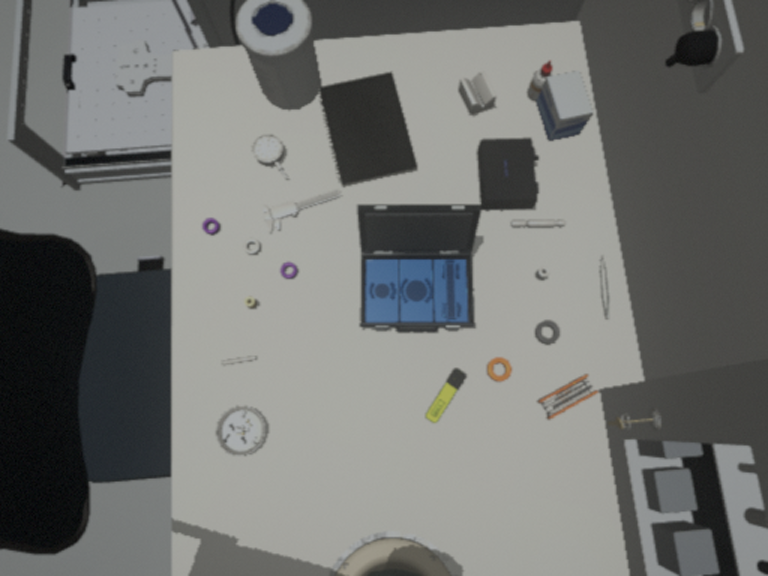

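View pics/side0.png

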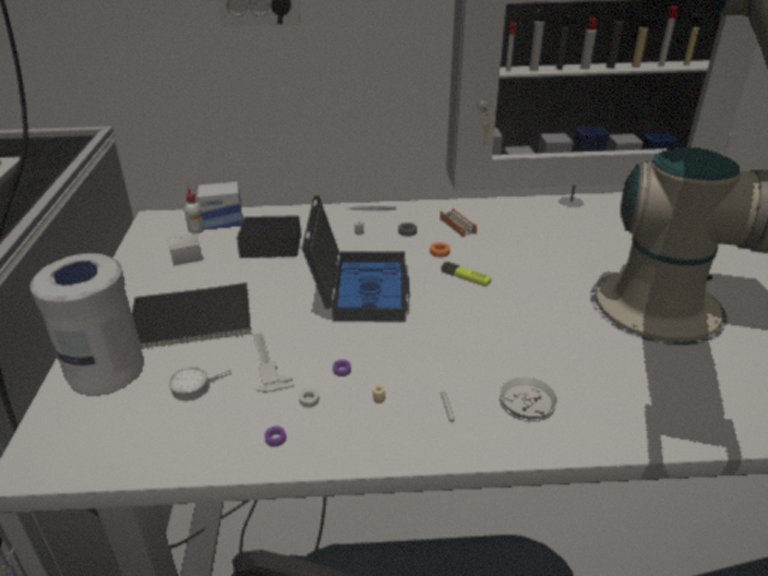

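Top view, in 1.5x pixels:
- Plug gauge is at (538,223). The only similar thing is the pin at (239,360), which is shorter and plain.
- Black ring is at (547,332). The orange look-alike is at (499,369).
- Steel ring is at (253,247), a flat light ring. Purple look-alikes are at (211,226) and (289,270), and the bushes stand at (251,302) and (542,273).
- Case is at (417,292), with nests left to right: small, large, long.

I'll measure next, with one confirming crop.

```bash
cat > m.py <<'E'
from h import *
d=dict(np.load("top0.npz")); P=cloud(d); F=d["frame"]; hsv=cv2.cvtColor(F,cv2.COLOR_RGB2HSV)
Z=P[...,2]
print("desk z",np.median(Z[230:280,180:250]))
def blob(name,u,v,h,r,hmin=.004):
    u/=1.5;v/=1.5
    s=np.zeros(Z.shape,bool); s[int(v-r):int(v+r),int(u-r):int(u+r)]=1
    bg=np.median(F[s],axis=0); diff=np.abs(F.astype(int)-bg).sum(2)
    m=s&(Z-z0>hmin)&(Z<.1)
    q=P[m]; 
    c=cv2.minAreaRect(q[:,:2].astype(np.float32)*1000)
    print(name,m.sum(),"rect mm",np.round(c[0],1),np.round(c[1],1),round(c[2],1),"mean",q[:,:2].mean(0).round(4),"zmax",np.percentile(q[:,2],[50,95]).round(4), "ray", ray(d,u,v,h)[:2].round(4))
z0=np.median(Z[230:280,180:250])
blob("plug",538,223,.014,26); blob("black",547,332,.014,15); blob("steel",253,247,.012,10); blob("orange",499,369,.014,15)
blob("bushS",542,273,.026,12); blob("brass",251,302,.022,10); blob("pin",239,360,.008,18,.003)
blue=(hsv[...,0]>100)&(hsv[...,0]<118)&(hsv[...,1]>120)&(Z<.05)
blue[:160]=0;blue[230:]=0
q=P[blue]; c=cv2.minAreaRect(q[:,:2].astype(np.float32)*1000); print("blue",blue.sum(),c, np.percentile(q[:,2],[5,50,95]))
case=(P[...,0]>.3)&(P[...,0]<.75)&(abs(P[...,1]+.05)<.17)&(Z>.02)&(Z<.034)
save("c1",np.vstack([np.hstack([cv2.resize(F[y-25:y+25,x-25:x+25],(240,240)) for x,y in((359,149),(365,221),(169,165))]),np.hstack([cv2.resize(F[y-25:y+25,x-25:x+25],(240,240)) for x,y in((361,182),(333,246),(167,201))])]))
save("c2",F[125:230,225:330],5.5)
E
python3 m.py
```

```text
desk z 0.0005328991550529421
plug 624 rect mm [ 626.1 -319.5] [152.8 131.8] 83.8 mean [ 0.6587 -0.2955] zmax [0.0413 0.0527] ray [ 0.6258 -0.3232]
black 167 rect mm [ 432.2 -312.1] [46.9 94.4] 57.7 mean [ 0.4247 -0.3099] zmax [0.0141 0.017 ] ray [ 0.4224 -0.3106]
steel 84 rect mm [631.1 211.4] [34.2 51.9] 67.2 mean [0.6277 0.2094] zmax [0.0115 0.0147] ray [0.624  0.2043]
orange 174 rect mm [ 368.1 -220.8] [62.9 66.8] 77.6 mean [ 0.3655 -0.2159] zmax [0.014  0.0173] ray [ 0.3647 -0.2176]
bushS 74 rect mm [ 525.  -309.5] [34.5 61.3] 39.3 mean [ 0.5294 -0.3126] zmax [0.0229 0.0283] ray [ 0.5275 -0.3136]
brass 51 rect mm [527.8 221.1] [54.5 30.6] 8.3 mean [0.5211 0.215 ] zmax [0.0208 0.0249] ray [0.5188 0.2088]
pin 136 rect mm [421.5 237.7] [94.1 92.8] 85.3 mean [0.421  0.2382] zmax [0.005 0.01 ] ray [0.4192 0.2362]
blue 1771 ((570.8814697265625, 243.05230712890625), (848.7149658203125, 170.80560302734375), 85.96514892578125) [0.00486358 0.00865773 0.01539837]
```

View pics/c1.png

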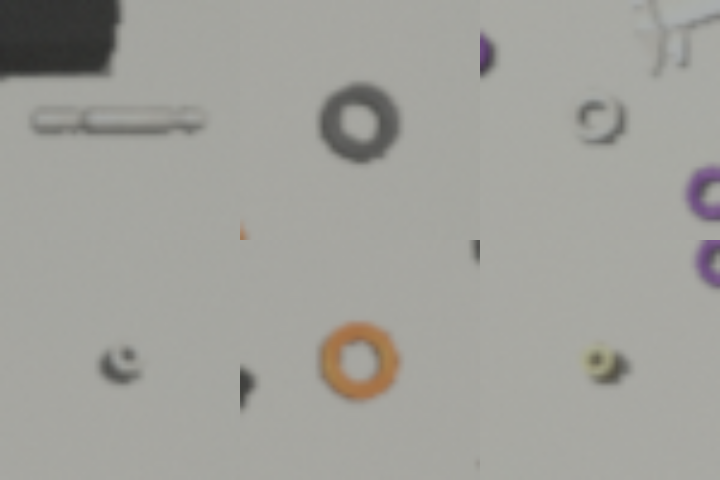

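View pics/c2.png

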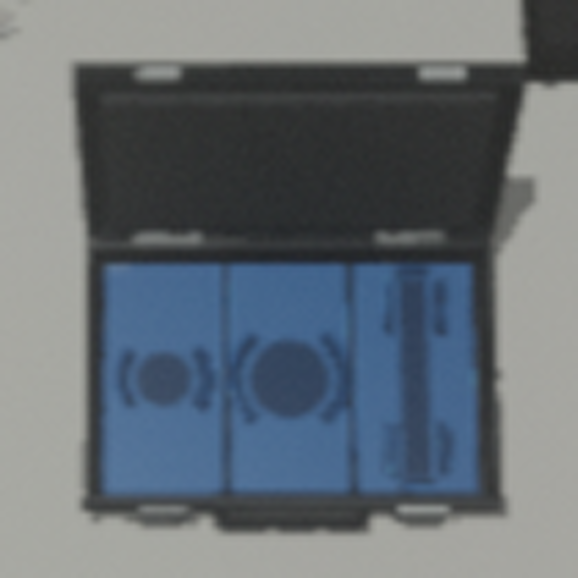

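Crops confirm the objects: plug 98 mm class with necks, dark ring (not the orange one), light flat ring (not purple, larger than the bushes). The nests, left to right, are small, large and long. Next I'll refine centres with colour masks and rays in both views.

```bash
cat > m2.py <<'E'
from h import *
T=dict(np.load("top0.npz")); S=dict(np.load("side0.npz"))
def objmask(d,u,v,r,th=22,lo=False):
    F=d["frame"].astype(int); y0,x0=int(v-r),int(u-r); w=F[y0:y0+2*r,x0:x0+2*r]
    bg=np.median(w.reshape(-1,3),axis=0); m=np.abs(w-bg).max(2)>th
    n,l,st,c=cv2.connectedComponentsWithStats(m.astype(np.uint8),connectivity=8)
    k=1+np.argmin(np.hypot(*(c[1:]-r).T)-0.05*st[1:,4]); M=np.zeros(F.shape[:2],np.uint8); M[y0:y0+2*r,x0:x0+2*r]=l==k
    cn=max(cv2.findContours(M,cv2.RETR_EXTERNAL,cv2.CHAIN_APPROX_NONE)[0],key=cv2.contourArea); return cn[:,0].astype(float)
def rep(n,d,u,v,r,h,th):
    cn=objmask(d,u,v,r,th); w=np.array([ray(d,a,b,h)[:2] for a,b in cn],np.float32)*1000
    R=cv2.minAreaRect(w); px=cv2.minAreaRect(cn.astype(np.float32)); print(n,"rect",np.round(R[0],1),np.round(R[1],1),round(R[2],1),"circ",np.round(cv2.minEnclosingCircle(w),1) if 0 else [np.round(x,1) for x in cv2.minEnclosingCircle(w)],"px",np.round(px[0],1))
for th in (18,30):
    rep("plug T",T,358.7,149,30,.010,th); rep("black T",T,364.8,221,16,.009,th); rep("steel T",T,168.8,164.7,11,.008,th)
    rep("black S",S,271.7,152.7,12,.009,th); rep("steel S",S,206,265,12,.008,th)
    rep("bushS T",T,361,182,12,.015,th);rep("brass T",T,167.5,201,12,.015,th);rep("pin T",T,159,240,18,.004,th)
# nests
def nest(d,h=.008):
    F=d["frame"]; hsv=cv2.cvtColor(F,cv2.COLOR_RGB2HSV); return F,hsv
F,hsv=nest(T)
reg=F[170:217,242:313]; V=reg.max(2)
print("V pct",np.percentile(V,[5,20,50,90]))
m=(V<115).astype(np.uint8); n,l,st,c=cv2.connectedComponentsWithStats(m)
for i in range(1,n):
    if st[i,4]>15: 
        p=c[i]+[242,170]; w=ray(T,*p,.008); print("dark",st[i],p.round(1),w[:2].round(4))
# seams / blue edge on each row
b=((hsv[...,0]>98)&(hsv[...,0]<120)&(hsv[...,1]>90)).astype(np.uint8); b[:165]=0;b[225:]=0;b[:,:238]=0;b[:,318:]=0
cn=max(cv2.findContours(cv2.morphologyEx(b,cv2.MORPH_CLOSE,np.ones((5,5),np.uint8)),cv2.RETR_EXTERNAL,cv2.CHAIN_APPROX_NONE)[0],key=cv2.contourArea)[:,0]
w=np.array([ray(T,*p,.008)[:2] for p in cn],np.float32)*1000; r=cv2.minAreaRect(w); print("blue",r,cv2.boxPoints(r).round(1).tolist())
P=cloud(T); 
q=P[(P[...,0]>.35)&(P[...,0]<.85)&(abs(P[...,1]+.05)<.14)&(P[...,2]>.06)&(P[...,2]<.25)]
print("lid pts",len(q),q.min(0),q.max(0)); 
c=q.mean(0);u,s,vt=np.linalg.svd(q-c,full_matrices=False); print("lid plane",c,vt[2],vt[1])
E
python3 m2.py
```

```text
plug T rect [ 687.4 -289.8] [89.9 63.2] 85.2 circ [array([ 689.1, -287.4]), np.float64(52.0)] px [343.5 129.5]
black T rect [ 424.1 -311.6] [46.1 43.2] 85.2 circ [array([ 423.7, -311. ]), np.float64(23.8)] px [364.5 221. ]
steel T rect [631.3 211.8] [12.3 17.6] 43.1 circ [array([629.5, 209.9]), np.float64(9.2)] px [166.3 162.8]
black S rect [ 424.3 -310.4] [62.6 40.1] 84.8 circ [array([ 422.6, -310.2]), np.float64(33.5)] px [271.  152.5]
steel S rect [627.  211.9] [32.3 30.1] 86.2 circ [array([627.4, 211.9]), np.float64(17.7)] px [205.5 266. ]
bushS T rect [ 524.4 -312.2] [23.6 15.1] 44.3 circ [array([ 526.1, -313.9]), np.float64(12.7)] px [360.  184.2]
brass T rect [519.8 208.6] [27.3 19.2] 85.2 circ [array([519.8, 208.6]), np.float64(14.3)] px [168.  201.5]
pin T rect [417.1 238.1] [10.6  0. ] 85.2 circ [array([417.1, 238.1]), np.float64(5.3)] px [159. 241.]
plug T rect [ 687.5 -288.5] [87.2 63.2] 85.2 circ [array([ 687.4, -287.6]), np.float64(51.3)] px [343.  129.5]
black T rect [ 424.3 -310.4] [42.7 43.8] 81.5 circ [array([ 424.5, -311.1]), np.float64(23.0)] px [364. 221.]
steel 
[... 814 characters left out ...]
1.] [ 0.528  -0.0619]
dark [ 29  17  14  14 154] [277.3 193.4] [ 0.519  -0.0865]
dark [42 16  5 16 42] [286.4 193.7] [ 0.5161 -0.1111]
dark [ 8 19  9 10 66] [254.3 193.4] [ 0.5243 -0.0242]
dark [18 19  4 10 21] [261.7 193.3] [ 0.5229 -0.0443]
blue ((520.9672241210938, -86.09983825683594), (185.65769958496094, 117.24761962890625), 85.20741271972656) [[454.79998779296875, -173.6999969482422], [571.5999755859375, -183.5], [587.0999755859375, 1.5], [470.29998779296875, 11.300000190734863]]
lid pts 2111 [ 0.58380185 -0.18999136  0.06005341] [0.63683612 0.00869896 0.16124425]
lid plane [ 0.6079536  -0.09094128  0.11708825] [-0.94884948  0.07587101  0.30647716] [-0.3048527   0.03242553 -0.95184737]
```

```bash
cat > plan.py <<'E'
import sys,math
from h import *
from scipy.spatial.transform import Rotation as Ro
# usage: plan.py x y z yawdeg jaw n [x y z yaw jaw n ...]: rows in tool axes for successive straight legs, tool down
s=arm.sense(); p=s["tool_pos"].copy(); R=Ro.from_rotvec(s["orientation"])
print("t",round(s["clock"],2),"pos",p.round(4),"yaw",round(math.degrees(math.atan2(*R.as_matrix()[1::-1,0])),2),"tilt",(R.as_matrix()[:,2]).round(4),"F",s["wrist_force"].round(1),"w",round(s["width"],3))
a=list(map(float,sys.argv[1:]))
out=[]
for i in range(0,len(a),6):
    x,y,z,yaw,jaw,n=a[i:i+6]; n=int(n)
    G=Ro.from_euler("z",yaw,degrees=True)*Ro.from_euler("x",180,degrees=True); P=np.array([x,y,z]); p0=p.copy();R0=R; rv=(R0.inv()*G).as_rotvec()
    for k in range(1,n+1):
        Pk=p0+(P-p0)*k/n; Rk=R0*Ro.from_rotvec(rv*k/n)
        d=R.inv().apply(Pk-p); t=np.degrees((R.inv()*Rk).as_rotvec())
        out.append([round(v,2) for v in t]+[round(v,4) for v in d]+[jaw]); p,R=Pk,Rk
for i in range(0,len(out),5): print(str(out[i:i+5]).replace(" ",""))
E
python3 plan.py .628 .21 .27 -4.8 1 14
```

```text
t 0.1 pos [0.1409 0.5057 0.4039] yaw 74.43 tilt [-5.0e-04 -1.3e-03 -1.0e+00] F [0.3 0.2 0.2] w 0.997
[[np.float64(0.0),np.float64(0.01),np.float64(5.66),np.float64(-0.011),np.float64(0.0392),np.float64(0.0096),1.0],[np.float64(0.0),np.float64(0.01),np.float64(5.66),np.float64(-0.0071),np.float64(0.0401),np.float64(0.0096),1.0],[np.float64(0.0),np.float64(0.01),np.float64(5.66),np.float64(-0.0031),np.float64(0.0406),np.float64(0.0096),1.0],[np.float64(0.0),np.float64(0.01),np.float64(5.66),np.float64(0.0009),np.float64(0.0407),np.float64(0.0096),1.0],[np.float64(0.0),np.float64(0.01),np.float64(5.66),np.float64(0.0049),np.float64(0.0404),np.float64(0.0096),1.0]]
[[np.float64(0.0),np.float64(0.01),np.float64(5.66),np.float64(0.0089),np.float64(0.0397),np.float64(0.0096),1.0],[np.float64(0.0),np.float64(0.01),np.float64(5.66),np.float64(0.0128),np.float64(0.0386),np.float64(0.0096),1.0],[np.float64(0.0),np.float64(0.01),np.float64(5.66),np.float64(0.0165),np.float64(0.0372),np.float64(0.0096),1.0],[np.float64(0.0),np.float64(0.01),np.float64(5.66),np.float64(0.0201),np.float64(0.0354),np.float64(0.0096),1.0],[np.float64(0.0),np.float64(0.01),np.float64(5.66),np.float64(0.0235),np.float64(0.0332),np.float64(0.0096),1.0]]
[[np.float64(0.0),np.float64(0.01),np.float64(5.66),np.float64(0.0267),np.float64(0.0308),np.float64(0.0096),1.0],[np.float64(0.0),np.float64(0.01),np.float64(5.66),np.float64(0.0296),np.float64(0.028),np.float64(0.0096),1.0],[np.float64(0.0),np.float64(0.01),np.float64(5.66),np.float64(0.0322),np.float64(0.0249),np.float64(0.0096),1.0],[np.float64(0.0),np.float64(0.01),np.float64(5.66),np.float64(0.0345),np.float64(0.0216),np.float64(0.0096),1.0]]
```

Call:
jog_arm:
  steps:
    - [0,0,5.66,-0.011,0.039,0.0096,1]
    - [0,0,5.66,-0.007,0.04,0.0096,1]
    - [0,0,5.66,-0.003,0.041,0.0096,1]
    - [0,0,5.66,0.001,0.041,0.0096,1]
    - [0,0,5.66,0.005,0.04,0.0096,1]

```text
clock: 0.6
tool_pos: [0.3163, 0.3983, 0.3535]
orientation: [2.895, 1.219, -0.003]
wrist_force: [-0.1, 0.7, -0.1]
width: 0.999
```

Call:
jog_arm:
  steps:
    - [0,0,5.66,0.009,0.04,0.0096,1]
    - [0,0,5.66,0.013,0.039,0.0096,1]
    - [0,0,5.66,0.0165,0.037,0.0096,1]
    - [0,0,5.66,0.02,0.035,0.0096,1]
    - [0,0,5.66,0.0235,0.033,0.0096,1]

```text
clock: 1.1
tool_pos: [0.4946, 0.2841, 0.3012]
orientation: [3.109, 0.441, -0.008]
wrist_force: [0.4, 1.3, -0.8]
width: 1.0
```

```bash
sed -i 's/round(v,2) for v in t/round(float(v),2) for v in t/;s/round(v,4) for v in d/round(float(v),4) for v in d/' plan.py
python3 plan.py .628 .21 .27 -4.8 1 6
python3 - <<'E'
from h import *
T=dict(np.load("top0.npz")); S=dict(np.load("side0.npz"))
a=cv2.resize(T["frame"][155:175,158:180],(396,360),interpolation=cv2.INTER_CUBIC)
b=cv2.resize(S["frame"][255:276,195:217],(396,378),interpolation=cv2.INTER_CUBIC)[:360]
c=cv2.resize(T["frame"][138:158,335:379],(792,240)[:2],interpolation=cv2.INTER_CUBIC)
im=np.vstack([np.hstack([a,b]),c]); im=cv2.convertScaleAbs(im,alpha=1.6,beta=-70)
save("c3",im)
E
```

```text
t 1.1 pos [0.4946 0.2841 0.3012] yaw 16.15 tilt [-0.0047 -0.0022 -1.    ] F [ 0.4  1.3 -0.8] w 1.0
[[0.02,0.05,3.49,0.018,0.018,0.0051,1.0],[0.02,0.05,3.49,0.019,0.0169,0.0051,1.0],[0.02,0.05,3.49,0.02,0.0157,0.0051,1.0],[0.02,0.05,3.49,0.0209,0.0145,0.0052,1.0],[0.02,0.05,3.49,0.0218,0.0132,0.0052,1.0]]
[[0.02,0.05,3.49,0.0225,0.0118,0.0052,1.0]]
```

View pics/c3.png

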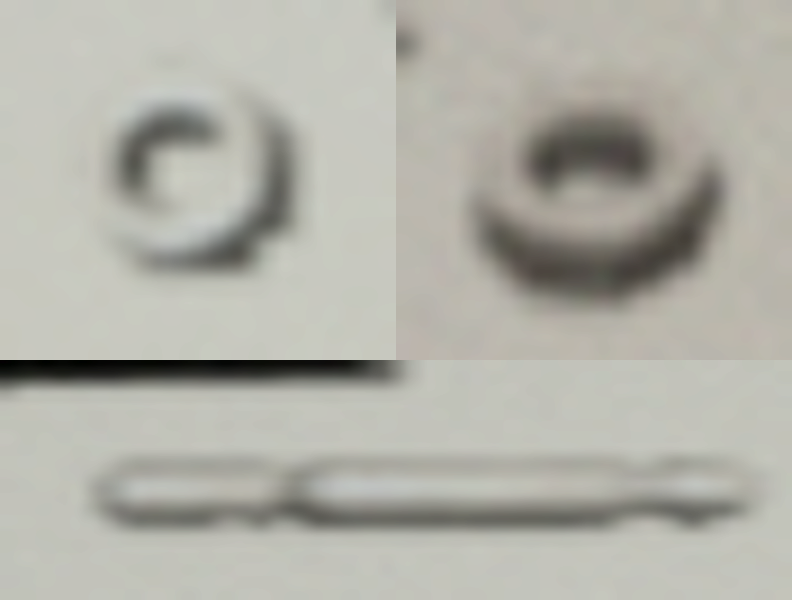

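```bash
python3 - <<'E'
from h import *
T=dict(np.load("top0.npz")); S=dict(np.load("side0.npz"))
print("steel",ray(T,167.3,163.9,.012),ray(S,205.6,263.4,.012))
a,b=ray(T,339.8,148.3,.008),ray(T,376.3,148.3,.008);print("plug",(a+b)/2,np.linalg.norm(a-b),np.degrees(np.arctan2(*(b-a)[1::-1])))
# side view of the plug and nests for comparison: dark discs
F=S["frame"];V=F.max(2)
P=np.array([.6258,-.321,.010]);c=np.array(S["R"])@P+S["t"];print("plug in side",c[:2]/c[2]*S["f"]+[S["cx"],S["cy"]])
for n,P in dict(small=(.5243,-.0242,.008),big=(.519,-.0865,.008),plug=(.5138,-.1483,.008)).items():
    c=np.array(S["R"])@np.array(P)+S["t"];print(n,"in side",c[:2]/c[2]*S["f"]+[S["cx"],S["cy"]])
m=(V[165:212,222:272]<115).astype(np.uint8);n,l,st,ce=cv2.connectedComponentsWithStats(m)
for i in range(1,n):
    if 20<st[i,4]<400: p=ce[i]+[222,165];print(st[i],p.round(1),ray(S,*p,.008)[:2].round(4))
E
```

```text
steel [0.626529  0.2079889 0.012    ] [0.62693055 0.20790707 0.012     ]
plug [ 0.62898386 -0.3234117   0.008     ] 0.10200595021976208 -94.78101008814554
plug in side [210.30480802 153.05182847]
small in side [245.41811166 203.84705444]
big in side [246.13957578 191.21126275]
plug in side [246.77709943 179.71059976]
```

```bash
python3 plan.py .6267 .208 .24 -4.8 0.3 5 .6267 .208 .2 -4.8 .3 2
```

```text
t 1.1 pos [0.4946 0.2841 0.3012] yaw 16.15 tilt [-0.0047 -0.0022 -1.    ] F [ 0.4  1.3 -0.8] w 1.0
[[0.02,0.06,4.19,0.0212,0.022,0.0122,0.3],[0.02,0.06,4.19,0.0227,0.0204,0.0122,0.3],[0.02,0.06,4.19,0.0242,0.0186,0.0122,0.3],[0.02,0.06,4.19,0.0254,0.0168,0.0122,0.3],[0.02,0.06,4.19,0.0266,0.0149,0.0122,0.3]]
[[-0.0,-0.0,-0.0,-0.0,-0.0,0.02,0.3],[-0.0,-0.0,-0.0,-0.0,-0.0,0.02,0.3]]
```

Call:
jog_arm:
  steps:
    - [0.02,0.06,4.19,0.0212,0.022,0.0122,0.3]
    - [0.02,0.06,4.19,0.0227,0.0204,0.0122,0.3]
    - [0.02,0.06,4.19,0.0242,0.0186,0.0122,0.3]
    - [0.02,0.06,4.19,0.0254,0.0168,0.0122,0.3]
    - [0.02,0.06,4.19,0.0266,0.0149,0.0122,0.3]

```text
clock: 1.6
tool_pos: [0.6317, 0.2011, 0.2346]
orientation: [3.136, -0.162, -0.005]
wrist_force: [-0.2, 0.3, 0.2]
width: 0.648
```

Call:
jog_arm:
  steps:
    - [0,0,0,0,0,0.02,0.3]
    - [0,0,0,0,0,0.02,0.3]

```text
clock: 1.8
tool_pos: [0.6345, 0.1977, 0.1929]
orientation: [3.135, -0.173, -0.003]
wrist_force: [-0.3, -0.3, 0.0]
width: 0.649
```

```bash
python3 plan.py .6267 .208 .175 -4.8 0.3 3
```

```text
t 1.8 pos [0.6345 0.1977 0.1929] yaw -6.3 tilt [-0.0017 -0.0015 -1.    ] F [-0.3 -0.3  0. ] w 0.649
[[0.03,0.03,-0.5,-0.003,-0.0031,0.006,0.3],[0.03,0.03,-0.5,-0.0029,-0.0031,0.006,0.3],[0.03,0.03,-0.5,-0.0029,-0.0032,0.006,0.3]]
```

Call:
jog_arm:
  steps:
    - [0,0,-0.8,-0.0045,-0.005,0,0.3]
    - [0,0,-0.7,-0.0045,-0.005,0,0.3]
    - [0,0,0,0,0,0,0.3]

```text
clock: 2.1
tool_pos: [0.625, 0.2091, 0.1891]
orientation: [3.135, -0.128, -0.014]
wrist_force: [-0.3, 0.1, 0.8]
width: 0.648
```

```bash
python3 plan.py .6267 .208 .175 -4.8 0.3 3
```

```text
t 2.1 pos [0.625  0.2091 0.1891] yaw -4.69 tilt [-0.0093 -0.0032 -1.    ] F [-0.3  0.1  0.8] w 0.648
[[0.08,0.17,0.04,0.0006,0.0003,0.0047,0.3],[0.08,0.17,0.04,0.0006,0.0003,0.0047,0.3],[0.08,0.17,0.04,0.0006,0.0003,0.0047,0.3]]
```

Call:
jog_arm:
  steps:
    - [0.1,0.3,0,0.001,0.0006,0.005,0.3]
    - [0,0.2,0,0.0008,0,0.004,0.3]
    - [0,0,0,0,0,0.003,0.3]
    - [0,0,0,0,0,0,0.3]

```text
clock: 2.5
tool_pos: [0.627, 0.2095, 0.1798]
orientation: [3.138, -0.126, 0.009]
wrist_force: [0.5, 0.2, 0.2]
width: 0.652
```

```bash
python3 plan.py .6267 .208 .175 -4.8 0.3 2; python3 - <<'E'
from h import *
d=grab("side"); save("s1",d["frame"][215:305,150:270],5)
E
```

```text
t 2.5 pos [0.627  0.2095 0.1798] yaw -4.58 tilt [ 5.5e-03 -9.0e-04 -1.0e+00] F [0.5 0.2 0.2] w 0.652
[[0.01,-0.16,0.11,-0.0001,0.0007,0.0024,0.3],[0.01,-0.16,0.11,-0.0001,0.0007,0.0024,0.3]]
```

View pics/s1.png

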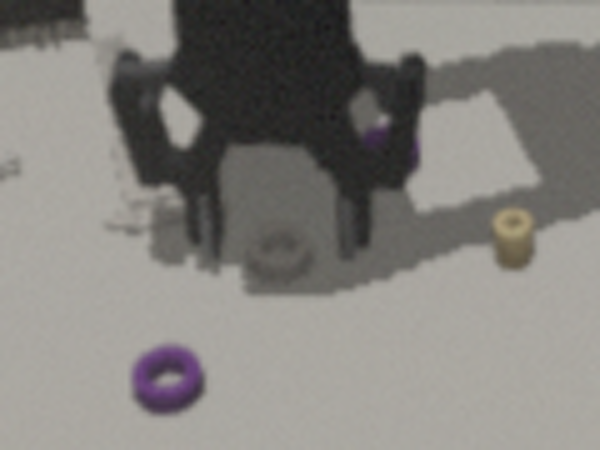

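The ring at (280,255) sits between the fingers in the side crop. I'll lower the arm and close.

Call:
jog_arm:
  steps:
    - [0,-0.16,0,0,0.0007,0.003,0.3]
    - [0,-0.16,0,0,0.0007,0.002,0.0]
    - [0,0,0,0,0,0,-0.4]
    - [0,0,0,0,0,0,-0.6]
    - [0,0,0,0,0,0,-0.6]
  grip_force: 40

```text
clock: 3.05
tool_pos: [0.6273, 0.2078, 0.1754]
orientation: [-3.139, 0.126, -0.002]
wrist_force: [0.6, 0.4, -0.9]
width: 0.32
```

Call:
jog_arm:
  steps:
    - [0,0,0,0,0,0,-0.6]
    - [0,0,0,0,0,0,-0.6]

```text
clock: 3.25
tool_pos: [0.6273, 0.2078, 0.1754]
orientation: [-3.139, 0.126, -0.002]
wrist_force: [0.4, -0.8, 1.0]
width: 0.312
```

```bash
python3 plan.py .6267 .208 .225 -4.8 -.6 2 .5243 -.0242 .225 -4.8 -.6 9
```

```text
t 3.25 pos [0.6273 0.2078 0.1754] yaw -4.61 tilt [ 1.e-03  1.e-04 -1.e+00] F [ 0.4 -0.8  1. ] w 0.312
[[-0.01,-0.03,0.09,-0.0003,-0.0001,-0.0248,-0.6],[-0.01,-0.03,0.09,-0.0003,-0.0001,-0.0248,-0.6],[-0.0,-0.0,-0.0,-0.0092,0.0267,0.0,-0.6],[-0.0,-0.0,-0.0,-0.0092,0.0267,0.0,-0.6],[-0.0,-0.0,-0.0,-0.0092,0.0267,0.0,-0.6]]
[[-0.0,-0.0,-0.0,-0.0092,0.0267,0.0,-0.6],[-0.0,-0.0,-0.0,-0.0092,0.0267,0.0,-0.6],[-0.0,-0.0,-0.0,-0.0092,0.0267,0.0,-0.6],[-0.0,-0.0,-0.0,-0.0092,0.0267,0.0,-0.6],[-0.0,-0.0,-0.0,-0.0092,0.0267,0.0,-0.6]]
[[-0.0,-0.0,-0.0,-0.0092,0.0267,0.0,-0.6]]
```

Call:
jog_arm:
  steps:
    - [0,0,0,0,0,-0.025,-0.6]
    - [0,0,0,0,0,-0.025,-0.6]
    - [0,0,0,-0.009,0.0265,0,-0.6]
    - [0,0,0,-0.009,0.0265,0,-0.6]
    - [0,0,0,-0.009,0.0265,0,-0.6]

```text
clock: 3.75
tool_pos: [0.5931, 0.1314, 0.2258]
orientation: [3.139, -0.119, 0.0]
wrist_force: [1.1, 0.7, -1.0]
width: 0.316
```

Call:
jog_arm:
  steps:
    - [0,0,0,-0.009,0.0265,0,-0.6]
    - [0,0,0,-0.009,0.0265,0,-0.6]
    - [0,0,0,-0.009,0.0265,0,-0.6]
    - [0,0,0,-0.009,0.0265,0,-0.6]
    - [0,0,0,-0.005,0.012,0,-0.6]

```text
clock: 4.25
tool_pos: [0.54, 0.0114, 0.2255]
orientation: [3.139, -0.12, -0.001]
wrist_force: [0.6, 0.7, -0.2]
width: 0.32
```

```bash
python3 plan.py .5243 -.0242 .225 -4.8 -.6 2
```

```text
t 4.25 pos [0.54   0.0114 0.2255] yaw -4.38 tilt [-4.e-04 -7.e-04 -1.e+00] F [ 0.6  0.7 -0.2] w 0.32
[[0.02,0.01,0.21,-0.0065,0.0184,0.0002,-0.6],[0.02,0.01,0.21,-0.0064,0.0184,0.0002,-0.6]]
```

Call:
jog_arm:
  steps:
    - [0,0,0.2,-0.0065,0.018,0,-0.6]
    - [0,0,0.2,-0.005,0.014,0,-0.6]
    - [0,0,0,0,0,0,-0.6]
    - [0,0,0,0,0,0,-0.6]

```text
clock: 4.65
tool_pos: [0.5253, -0.0211, 0.2256]
orientation: [-3.139, 0.134, -0.0]
wrist_force: [-0.1, -0.1, -0.5]
width: 0.319
```

```bash
python3 plan.py .5243 -.0242 .225 -4.8 -.6 1 .5243 -.0242 .186 -4.8 -.6 3;  python3 - <<'E'
from h import *
d=grab("side"); save("s2",d["frame"][140:230,190:310],5)
E
```

```text
t 4.65 pos [ 0.5253 -0.0211  0.2256] yaw -4.9 tilt [ 2.e-04  1.e-04 -1.e+00] F [-0.1 -0.1 -0.5] w 0.319
[[-0.01,-0.01,-0.1,-0.0007,0.0032,0.0006,-0.6],[0.0,0.0,0.0,0.0,-0.0,0.013,-0.6],[0.0,0.0,0.0,0.0,-0.0,0.013,-0.6],[0.0,0.0,0.0,0.0,-0.0,0.013,-0.6]]
```

View pics/s2.png

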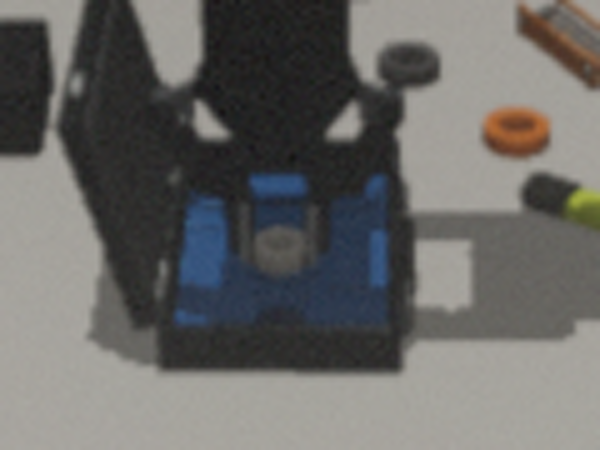

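Ring held flat at (280,250). I'll lower it into the small nest.

Call:
jog_arm:
  steps:
    - [0,0,0,-0.0007,0.0033,0.01,-0.6]
    - [0,0,0,0,0,0.013,-0.6]
    - [0,0,0,0,0,0.01,-0.6]
    - [0,0,0,0,0,0.003,-0.6]
    - [0,0,0,0,0,0,-0.6]

```text
clock: 5.2
tool_pos: [0.5246, -0.0223, 0.1849]
orientation: [-3.138, 0.129, 0.003]
wrist_force: [-0.3, 0.2, -0.5]
width: 0.319
```

```bash
python3 plan.py .5243 -.0242 .1845 -4.8 -.6 1
```

```text
t 5.2 pos [ 0.5246 -0.0223  0.1849] yaw -4.7 tilt [-2.1e-03  7.0e-04 -1.0e+00] F [-0.3  0.2 -0.5] w 0.319
[[-0.03,0.13,0.1,-0.0001,0.002,0.0004,-0.6]]
```

Call:
jog_arm:
  steps:
    - [0,0,0,0,0.0025,0.0005,-0.6]
    - [0,0,0,0,0,0,-0.4]
    - [0,0,0,0,0,0,0.0]
    - [0,0,0,0,0,0,0.1]
    - [0,0,0,0,0,-0.01,0.1]

```text
clock: 5.7
tool_pos: [0.5244, -0.025, 0.1946]
orientation: [-3.138, 0.129, 0.004]
wrist_force: [-0.4, -0.1, -0.7]
width: 0.551
```

Call:
jog_arm:
  steps:
    - [0,0,0,0,0,-0.03,0.1]
    - [0,0,0,0,0,-0.03,0.1]

```text
clock: 5.9
tool_pos: [0.5237, -0.0249, 0.2547]
orientation: [-3.138, 0.129, 0.013]
wrist_force: [0.9, -0.1, 0.4]
width: 0.548
```

```bash
python3 plan.py .4242 -.3108 .235 -4.8 .6 9
```

```text
t 5.9 pos [ 0.5237 -0.0249  0.2547] yaw -4.71 tilt [-0.0081  0.0015 -1.    ] F [ 0.9 -0.1  0.4] w 0.548
[[-0.01,0.05,0.01,-0.0084,0.0326,0.0022,0.6],[-0.01,0.05,0.01,-0.0084,0.0326,0.0022,0.6],[-0.01,0.05,0.01,-0.0084,0.0326,0.0022,0.6],[-0.01,0.05,0.01,-0.0084,0.0326,0.0022,0.6],[-0.01,0.05,0.01,-0.0084,0.0326,0.0022,0.6]]
[[-0.01,0.05,0.01,-0.0084,0.0326,0.0022,0.6],[-0.01,0.05,0.01,-0.0084,0.0326,0.0022,0.6],[-0.01,0.05,0.01,-0.0084,0.0326,0.0022,0.6],[-0.01,0.05,0.01,-0.0084,0.0326,0.0022,0.6]]
```

Call:
jog_arm:
  steps:
    - [0,0.1,0,-0.0084,0.032,0.002,0.6]
    - [0,0.1,0,-0.0084,0.032,0.002,0.6]
    - [0,0,0,-0.0084,0.032,0.002,0.6]
    - [0,0,0,-0.0084,0.032,0.002,0.6]
    - [0,0,0,-0.0084,0.032,0.002,0.6]

```text
clock: 6.4
tool_pos: [0.4701, -0.1831, 0.2569]
orientation: [3.137, -0.117, 0.023]
wrist_force: [0.5, 0.2, -0.5]
width: 0.798
```

Call:
jog_arm:
  steps:
    - [0,0,0,-0.0084,0.032,0.002,0.6]
    - [0,0,0,-0.0084,0.032,0.002,0.6]
    - [0,0,0,-0.0084,0.032,0.002,0.6]
    - [0,0,0,-0.004,0.015,0.002,0.6]
    - [0,0,0,0,0,0,0.6]

```text
clock: 6.9
tool_pos: [0.4296, -0.2993, 0.2546]
orientation: [3.132, -0.124, 0.034]
wrist_force: [0.4, 0.6, 0.3]
width: 0.798
```

```bash
python3 plan.py .4242 -.3108 .235 -4.8 .6 1 .4242 -.3108 .175 -4.8 .6 4;python3 - <<'E'
from h import *
d=grab("top"); save("t1",d["frame"][150:250,230:390],4.5)
E
```

```text
t 6.9 pos [ 0.4296 -0.2993  0.2546] yaw -4.53 tilt [ 0.0211 -0.0083 -0.9997] F [0.4 0.6 0.3] w 0.798
[[0.37,-1.24,0.27,-0.0049,0.0118,0.0196,0.6],[0.0,-0.0,-0.0,-0.0,-0.0,0.015,0.6],[0.0,-0.0,-0.0,-0.0,-0.0,0.015,0.6],[0.0,-0.0,0.0,-0.0,-0.0,0.015,0.6],[0.0,-0.0,-0.0,-0.0,-0.0,0.015,0.6]]
```

View pics/t1.png

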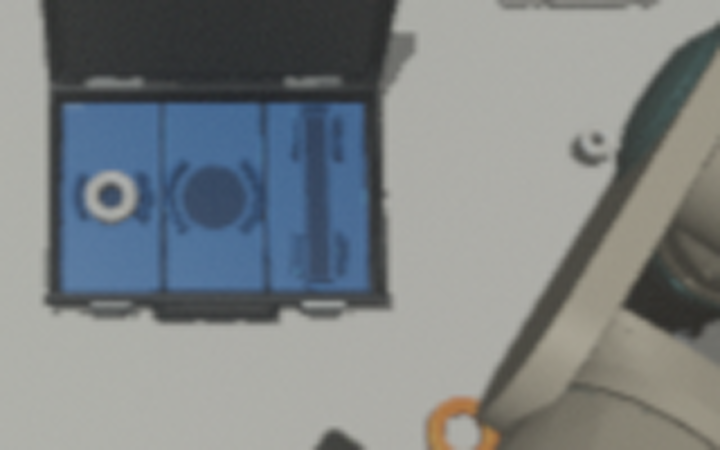

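The steel ring is centred in the small nest at (110,196). On to the black ring.

Call:
jog_arm:
  steps:
    - [0.37,-1.24,0.2,-0.005,0.012,0.015,0.6]
    - [0,0,0,0,0,0.015,0.6]
    - [0,0,0,0,0,0.015,0.6]
    - [0,0,0,0,0,0.008,0.6]
    - [0,0,0,0,0,0,0.6]

```text
clock: 7.45
tool_pos: [0.4249, -0.3081, 0.1971]
orientation: [-3.137, 0.123, 0.004]
wrist_force: [-0.1, 0.6, 0.8]
width: 0.799
```

```bash
python3 plan.py .4242 -.3108 .175 -4.8 .6 3
```

```text
t 7.45 pos [ 0.4249 -0.3081  0.1971] yaw -4.49 tilt [-0.0024  0.0023 -1.    ] F [-0.1  0.6  0.8] w 0.799
[[-0.04,0.05,0.1,-0.0001,0.0009,0.0074,0.6],[-0.04,0.05,0.1,-0.0002,0.0009,0.0074,0.6],[-0.04,0.05,0.1,-0.0002,0.0009,0.0074,0.6]]
```

Call:
jog_arm:
  steps:
    - [0,0,0.1,0,0.003,0.008,0.6]
    - [0,0,0.1,0,0,0.008,0.6]
    - [0,0,0,0,0,0.005,0.6]
    - [0,0,0,0,0,0,0.2]
    - [0,0,0,0,0,0,-0.2]

```text
clock: 7.95
tool_pos: [0.4252, -0.3107, 0.1746]
orientation: [-3.137, 0.127, 0.003]
wrist_force: [-2.1, 0.5, 10.4]
width: 0.469
```

Call:
jog_arm:
  steps:
    - [0,0,0,0,0,0,-0.3]
    - [0,0,0,0,0,0,-0.3]
    - [0,0,0,0,0,0,-0.3]
    - [0,0,0,0,0,0,-0.3]

```text
clock: 8.35
tool_pos: [0.4254, -0.3109, 0.1754]
orientation: [-3.138, 0.127, 0.001]
wrist_force: [0.2, 0.7, -0.8]
width: 0.461
```

```bash
python3 plan.py .4242 -.3108 .228 -4.8 -.3 2 .519 -.0865 .228 -4.8 -.3 9
```

```text
t 8.35 pos [ 0.4254 -0.3109  0.1754] yaw -4.64 tilt [-7.0e-04  1.1e-03 -1.0e+00] F [ 0.2  0.7 -0.8] w 0.461
[[-0.03,0.02,0.08,-0.0006,-0.0,-0.0263,-0.3],[-0.03,0.02,0.08,-0.0006,0.0,-0.0263,-0.3],[0.0,-0.0,-0.0,0.0084,-0.0257,-0.0,-0.3],[0.0,-0.0,-0.0,0.0084,-0.0257,-0.0,-0.3],[0.0,-0.0,-0.0,0.0084,-0.0257,-0.0,-0.3]]
[[0.0,-0.0,-0.0,0.0084,-0.0257,-0.0,-0.3],[0.0,-0.0,-0.0,0.0084,-0.0257,-0.0,-0.3],[0.0,-0.0,-0.0,0.0084,-0.0257,-0.0,-0.3],[0.0,-0.0,-0.0,0.0084,-0.0257,-0.0,-0.3],[0.0,-0.0,-0.0,0.0084,-0.0257,-0.0,-0.3]]
[[0.0,-0.0,-0.0,0.0084,-0.0257,-0.0,-0.3]]
```

Call:
jog_arm:
  steps:
    - [0,0,0,0,0,-0.026,-0.3]
    - [0,0,0,0,0,-0.026,-0.3]
    - [0,0,0,0.0084,-0.0257,0,-0.3]
    - [0,0,0,0.0084,-0.0257,0,-0.3]
    - [0,0,0,0.0084,-0.0257,0,-0.3]

```text
clock: 8.85
tool_pos: [0.4564, -0.2364, 0.2294]
orientation: [-3.138, 0.136, 0.002]
wrist_force: [0.7, -0.1, -1.9]
width: 0.456
```

Call:
jog_arm:
  steps:
    - [0,0,0,0.0084,-0.0257,0,-0.3]
    - [0,0,0,0.0084,-0.0257,0,-0.3]
    - [0,0,0,0.0084,-0.0257,0,-0.3]
    - [0,0,0,0.0084,-0.0257,0,-0.3]
    - [0,0,0,0.008,-0.022,0,-0.3]

```text
clock: 9.35
tool_pos: [0.5101, -0.1104, 0.23]
orientation: [-3.138, 0.137, 0.0]
wrist_force: [-0.5, 0.3, -1.0]
width: 0.452
```

Call:
jog_arm:
  steps:
    - [0,0,0,0.005,-0.015,0,-0.3]
    - [0,0,0,0,0,0,-0.3]
    - [0,0,0,0,0,0,-0.3]

```text
clock: 9.65
tool_pos: [0.5172, -0.0928, 0.2298]
orientation: [-3.138, 0.13, 0.0]
wrist_force: [-0.5, 0.4, -0.1]
width: 0.457
```

```bash
python3 plan.py .519 -.0865 .1845 -4.8 -.3 3
```

```text
t 9.65 pos [ 0.5172 -0.0928  0.2298] yaw -4.75 tilt [-2.0e-04  1.1e-03 -1.0e+00] F [-0.5  0.4 -0.1] w 0.457
[[-0.02,0.0,0.02,0.0004,-0.0021,0.0151,-0.3],[-0.02,0.0,0.02,0.0004,-0.0021,0.0151,-0.3],[-0.02,0.0,0.02,0.0004,-0.0021,0.0151,-0.3]]
```

Call:
jog_arm:
  steps:
    - [0,0,0,0.0013,-0.007,0,-0.3]
    - [0,0,0,0,0,0.015,-0.3]
    - [0,0,0,0,0,0.015,-0.3]
    - [0,0,0,0,0,0,-0.3]

```text
clock: 10.05
tool_pos: [0.5183, -0.0873, 0.1973]
orientation: [-3.138, 0.135, 0.001]
wrist_force: [0.0, -0.4, 0.0]
width: 0.456
```

```bash
python3 plan.py .519 -.0865 .1845 -4.8 -.3 2
```

```text
t 10.05 pos [ 0.5183 -0.0873  0.1973] yaw -4.91 tilt [-4.e-04  7.e-04 -1.e+00] F [ 0.  -0.4  0. ] w 0.456
[[-0.02,0.01,-0.06,0.0003,-0.0004,0.0064,-0.3],[-0.02,0.01,-0.06,0.0003,-0.0004,0.0064,-0.3]]
```

Call:
jog_arm:
  steps:
    - [0,0,0,0.0005,-0.0008,0.007,-0.3]
    - [0,0,0,0,0,0.005,-0.3]
    - [0,0,0,0,0,0.0007,-0.3]
    - [0,0,0,0,0,0,-0.3]
    - [0,0,0,0,0,0,-0.1]

```text
clock: 10.55
tool_pos: [0.5187, -0.0874, 0.1833]
orientation: [-3.138, 0.137, 0.002]
wrist_force: [-1.1, 0.7, -0.8]
width: 0.458
```

Call:
jog_arm:
  steps:
    - [0,0,0,0,0,0,0.2]
    - [0,0,0,0,0,0,0.3]
    - [0,0,0,0,0,-0.01,0.3]
    - [0,0,0,0,0,-0.03,0.3]
    - [0,0,0,0,0,-0.03,0.3]

```text
clock: 11.05
tool_pos: [0.518, -0.0872, 0.2537]
orientation: [-3.137, 0.136, 0.011]
wrist_force: [1.2, -0.5, 0.1]
width: 0.655
```

```bash
python3 plan.py .628 -.3225 .235 -4.8 0 9
```

```text
t 11.05 pos [ 0.518  -0.0872  0.2537] yaw -4.98 tilt [-0.0067  0.0019 -1.    ] F [ 1.2 -0.5  0.1] w 0.655
[[-0.01,0.04,-0.02,0.0145,0.025,0.0019,0.0],[-0.01,0.04,-0.02,0.0145,0.025,0.002,0.0],[-0.01,0.04,-0.02,0.0144,0.025,0.002,0.0],[-0.01,0.04,-0.02,0.0144,0.025,0.002,0.0],[-0.01,0.04,-0.02,0.0144,0.025,0.002,0.0]]
[[-0.01,0.04,-0.02,0.0144,0.025,0.002,0.0],[-0.01,0.04,-0.02,0.0144,0.025,0.002,0.0],[-0.01,0.04,-0.02,0.0144,0.025,0.002,0.0],[-0.01,0.04,-0.02,0.0144,0.025,0.0021,0.0]]
```

```bash
python3 - <<'E'
from h import *
T=dict(np.load("top0.npz")); P=cloud(T)
print("corner z0",ray(T,358.4,139.2,0),"z.05",ray(T,358.4,139.2,.05))
q=P[95:140,318:362]; q=q[(q[...,2]>.03)&(q[...,2]<.12)]
print(np.percentile(q,[2,50,98],axis=0).round(3))
for v in range(134,143): print(v,[(P[v,u,0].round(3),P[v,u,2].round(3)) for u in (345,352,356)])
for u in range(352,364): print(u,P[130,u].round(3))
E
```

```text
corner z0 [ 0.65849468 -0.33051728  0.        ] z.05 [ 0.64062765 -0.31572937  0.05      ]
[[ 0.663 -0.32   0.035]
 [ 0.715 -0.27   0.05 ]
 [ 0.773 -0.223  0.054]]
134 [(np.float64(0.663), np.float64(0.039)), (np.float64(0.662), np.float64(0.036)), (np.float64(0.66), np.float64(0.04))]
135 [(np.float64(0.662), np.float64(0.033)), (np.float64(0.661), np.float64(0.031)), (np.float64(0.662), np.float64(0.026))]
136 [(np.float64(0.285), np.float64(1.046)), (np.float64(0.66), np.float64(0.026)), (np.float64(0.667), np.float64(0.004))]
137 [(np.float64(0.662), np.float64(0.018)), (np.float64(0.662), np.float64(0.012)), (np.float64(0.666), np.float64(-0.001))]
138 [(np.float64(0.663), np.float64(0.005)), (np.float64(0.662), np.float64(0.005)), (np.float64(0.663), np.float64(-0.002))]
139 [(np.float64(0.662), np.float64(0.001)), (np.float64(0.659), np.float64(0.004)), (np.float64(0.659), np.float64(0.002))]
140 [(np.float64(0.659), np.float64(0.002)), (np.float64(0.657), np.float64(0.003)), (np.float64(0.658), np.float64(-0.002))]
141 [(np.float64(0.656), np.float64(0.002)), (np.float64(0.655), np.float64(-0.0)), (np.float64(0.653), np.float64(0.003))]
142 [(np.float64(0.654), np.float64(-0.001)), (np.float64(0.65), np.float64(0.004)), (np.float64(0.65), np.float64(0.001))]
352 [ 0.67  -0.303  0.047]
353 [ 0.668 -0.305  0.051]
354 [ 0.668 -0.308  0.049]
355 [ 0.668 -0.31   0.05 ]
356 [ 0.667 -0.313  0.051]
357 [ 0.668 -0.316  0.047]
358 [ 0.687 -0.334 -0.002]
359 [ 0.685 -0.335  0.003]
360 [ 0.685 -0.339  0.001]
361 [ 0.686 -0.342 -0.   ]
362 [ 0.685 -0.345 -0.001]
363 [ 0.686 -0.348 -0.002]
```

The black box, 50 mm high, stands just behind the plug's middle. I'll grip the plug 22 mm off-centre, clear of the box, then lay it on open desk turned to the nest direction and regrip it at the centre.

```bash
python3 plan.py .6265 -.3445 .25 -4.8 -.2 9
```

```text
t 11.05 pos [ 0.518  -0.0872  0.2537] yaw -4.98 tilt [-0.0067  0.0019 -1.    ] F [ 1.2 -0.5  0.1] w 0.655
[[-0.01,0.04,-0.02,0.0145,0.0274,0.0003,-0.2],[-0.01,0.04,-0.02,0.0145,0.0274,0.0003,-0.2],[-0.01,0.04,-0.02,0.0145,0.0274,0.0003,-0.2],[-0.01,0.04,-0.02,0.0145,0.0274,0.0003,-0.2],[-0.01,0.04,-0.02,0.0145,0.0275,0.0003,-0.2]]
[[-0.01,0.04,-0.02,0.0144,0.0275,0.0003,-0.2],[-0.01,0.04,-0.02,0.0144,0.0275,0.0004,-0.2],[-0.01,0.04,-0.02,0.0144,0.0275,0.0004,-0.2],[-0.01,0.04,-0.02,0.0144,0.0275,0.0004,-0.2]]
```

```bash
python3 plan.py .51 -.30 .25 -4.8 -.2 7 .6265 -.3445 .25 -4.8 -.2 4
```

```text
t 11.05 pos [ 0.518  -0.0872  0.2537] yaw -4.98 tilt [-0.0067  0.0019 -1.    ] F [ 1.2 -0.5  0.1] w 0.655
[[-0.01,0.06,-0.03,0.0015,0.0304,0.0005,-0.2],[-0.01,0.06,-0.03,0.0015,0.0304,0.0005,-0.2],[-0.01,0.06,-0.03,0.0015,0.0304,0.0005,-0.2],[-0.01,0.06,-0.03,0.0015,0.0304,0.0005,-0.2],[-0.01,0.06,-0.03,0.0015,0.0304,0.0005,-0.2]]
[[-0.01,0.06,-0.03,0.0014,0.0304,0.0005,-0.2],[-0.01,0.06,-0.03,0.0014,0.0304,0.0005,-0.2],[-0.0,0.0,0.0,0.03,0.0086,0.0,-0.2],[-0.0,0.0,0.0,0.03,0.0086,0.0,-0.2],[-0.0,0.0,0.0,0.03,0.0086,0.0,-0.2]]
[[-0.0,0.0,0.0,0.03,0.0086,0.0,-0.2]]
```

Call:
jog_arm:
  steps:
    - [0,0.1,0,0.0015,0.03,0.0005,-0.2]
    - [0,0.1,0,0.0015,0.03,0.0005,-0.2]
    - [0,0.1,0,0.0015,0.03,0.0005,-0.2]
    - [0,0,0,0.0015,0.03,0.0005,-0.2]
    - [0,0,0,0.0015,0.03,0.0005,-0.2]

```text
clock: 11.55
tool_pos: [0.5147, -0.2394, 0.2639]
orientation: [3.136, -0.125, 0.025]
wrist_force: [-0.1, 0.6, 0.1]
width: 0.402
```

Call:
jog_arm:
  steps:
    - [0,0,0,0.0015,0.03,0.0005,-0.2]
    - [0,0,0,0.0015,0.03,0.0005,-0.2]
    - [0,0,0,0.03,0.0086,0,-0.2]
    - [0,0,0,0.03,0.0086,0,-0.2]
    - [0,0,0,0.03,0.0086,0,-0.2]

```text
clock: 12.05
tool_pos: [0.5994, -0.3405, 0.2716]
orientation: [3.131, -0.136, 0.032]
wrist_force: [1.3, 0.3, -0.4]
width: 0.399
```

Call:
jog_arm:
  steps:
    - [0,0,0,0.02,0.0086,0,-0.2]
    - [0,0,0,0,0,0,-0.2]
    - [0,0,0,0,0,0,-0.2]

```text
clock: 12.35
tool_pos: [0.6213, -0.3518, 0.2738]
orientation: [3.13, -0.135, 0.036]
wrist_force: [0.2, 1.1, -0.2]
width: 0.4
```

```bash
python3 plan.py .6265 -.3445 .205 -4.8 -.2 3;python3 - <<'E'
from h import *
d=grab("top"); save("t2",d["frame"][100:230,230:400],4.5)
E
```

```text
t 12.35 pos [ 0.6213 -0.3518  0.2738] yaw -4.94 tilt [ 0.0225 -0.0092 -0.9997] F [ 0.2  1.1 -0.2] w 0.4
[[0.14,-0.44,-0.05,0.001,-0.0027,0.0229,-0.2],[0.14,-0.44,-0.05,0.0012,-0.0027,0.0229,-0.2],[0.14,-0.44,-0.05,0.0014,-0.0026,0.0229,-0.2]]
```

View pics/t2.png

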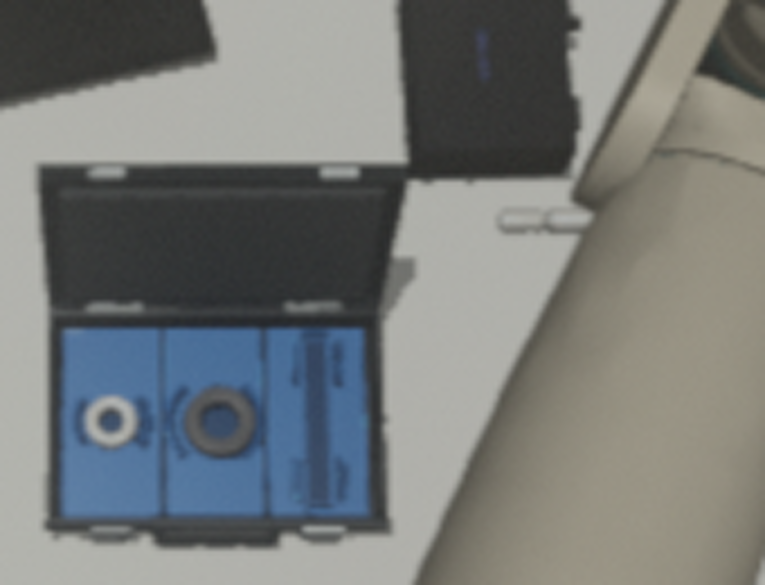

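Both rings are in their nests. The black one at (220,421) sits about 2 mm toward the long nest, so I'll check it by depth later. Now the plug.

Call:
jog_arm:
  steps:
    - [0.14,-0.6,0,0.0015,-0.003,0.022,-0.2]
    - [0.14,-0.5,0,0.0015,-0.003,0.022,-0.2]
    - [0.1,-0.3,0,0.0015,-0.002,0.022,-0.2]
    - [0,0,0,0,0,0,-0.2]

```text
clock: 12.8
tool_pos: [0.6254, -0.3425, 0.202]
orientation: [-3.137, 0.135, 0.009]
wrist_force: [-0.7, 0.3, -1.9]
width: 0.397
```

```bash
python3 plan.py .6265 -.3445 .175 -4.8 -.2 3
```

```text
t 12.8 pos [ 0.6254 -0.3425  0.202 ] yaw -4.94 tilt [-0.0059  0.0018 -1.    ] F [-0.7  0.3 -1.9] w 0.397
[[-0.02,0.12,-0.05,0.0005,0.0007,0.009,-0.2],[-0.02,0.12,-0.05,0.0005,0.0007,0.009,-0.2],[-0.02,0.12,-0.05,0.0004,0.0006,0.009,-0.2]]
```

Call:
jog_arm:
  steps:
    - [0,0.2,0,0.0008,0.001,0.009,-0.2]
    - [0,0.1,0,0.0005,0.001,0.009,-0.2]
    - [0,0,0,0,0,0.004,-0.2]
    - [0,0,0,0,0,0,-0.2]
    - [0,0,0,0,0,0,-0.6]

```text
clock: 13.3
tool_pos: [0.6262, -0.3445, 0.1782]
orientation: [-3.137, 0.135, 0.001]
wrist_force: [-0.6, 0.7, 0.6]
width: 0.244
```

Call:
jog_arm:
  steps:
    - [0,0,0,0,0,0,-0.95]
    - [0,0,0,0,0,0,-0.95]
    - [0,0,0,0,0,0,-0.95]
    - [0,0,0,0,0,0,-0.95]

```text
clock: 13.7
tool_pos: [0.6264, -0.3448, 0.1799]
orientation: [-3.139, 0.136, -0.002]
wrist_force: [-1.1, 1.3, -0.9]
width: 0.14
```

```bash
python3 plan.py .625 -.3445 .226 -4.8 -.95 2 .405 -.30 .226 -94.8 -.95 12
```

```text
t 13.7 pos [ 0.6264 -0.3448  0.1799] yaw -4.95 tilt [ 0.0014  0.     -1.    ] F [-1.1  1.3 -0.9] w 0.14
[[-0.0,-0.04,-0.08,-0.0007,-0.0001,-0.0231,-0.95],[-0.0,-0.04,-0.08,-0.0007,-0.0001,-0.0231,-0.95],[0.0,-0.0,7.5,-0.0186,-0.0022,-0.0,-0.95],[0.0,-0.0,7.5,-0.0187,0.0003,0.0,-0.95],[0.0,-0.0,7.5,-0.0185,0.0027,0.0,-0.95]]
[[0.0,-0.0,7.5,-0.018,0.0051,0.0,-0.95],[0.0,-0.0,7.5,-0.0172,0.0074,0.0,-0.95],[0.0,-0.0,7.5,-0.0161,0.0096,0.0,-0.95],[0.0,-0.0,7.5,-0.0147,0.0116,0.0,-0.95],[0.0,-0.0,7.5,-0.013,0.0134,0.0,-0.95]]
[[0.0,-0.0,7.5,-0.0112,0.015,0.0,-0.95],[0.0,-0.0,7.5,-0.0091,0.0163,0.0,-0.95],[0.0,-0.0,7.5,-0.0069,0.0174,0.0,-0.95],[0.0,-0.0,7.5,-0.0046,0.0181,0.0,-0.95]]
```

Call:
jog_arm:
  steps:
    - [0,0,0,0,0,-0.023,-0.95]
    - [0,0,0,0,0,-0.023,-0.95]
    - [0,0,7.5,-0.0186,-0.002,0,-0.95]
    - [0,0,7.5,-0.0187,0,0,-0.95]
    - [0,0,7.5,-0.0185,0.003,0,-0.95]
  grip_force: 60

```text
clock: 14.2
tool_pos: [0.571, -0.3329, 0.2271]
orientation: [-3.048, 0.762, -0.003]
wrist_force: [-0.6, 0.3, -0.9]
width: 0.14
```

Call:
jog_arm:
  steps:
    - [0,0,7.5,-0.018,0.005,0,-0.95]
    - [0,0,7.5,-0.0172,0.0074,0,-0.95]
    - [0,0,7.5,-0.016,0.0096,0,-0.95]
    - [0,0,7.5,-0.0147,0.0116,0,-0.95]
    - [0,0,7.5,-0.013,0.0134,0,-0.95]

```text
clock: 14.7
tool_pos: [0.476, -0.3109, 0.2278]
orientation: [-2.616, 1.738, -0.006]
wrist_force: [0.5, 0.4, -0.7]
width: 0.133
```

Call:
jog_arm:
  steps:
    - [0,0,7.5,-0.0112,0.015,0,-0.95]
    - [0,0,7.5,-0.009,0.0163,0,-0.95]
    - [0,0,7.5,-0.007,0.0174,0,-0.95]
    - [0,0,4,0,0.008,0,-0.95]
    - [0,0,0,0,0,0,-0.95]

```text
clock: 15.2
tool_pos: [0.4094, -0.2959, 0.2285]
orientation: [-2.121, 2.316, -0.007]
wrist_force: [-0.6, -0.5, -1.3]
width: 0.132
```

```bash
python3 plan.py .405 -.30 .215 -94.8 -.95 3;python3 - <<'E'
from h import *
d=grab("side"); save("s3",d["frame"][110:210,190:350],4.5)
E
```

```text
t 15.2 pos [ 0.4094 -0.2959  0.2285] yaw -95.03 tilt [ 0.0042 -0.0024 -1.    ] F [-0.6 -0.5 -1.3] w 0.132
[[-0.08,-0.04,-0.08,0.0015,0.0013,0.0045,-0.95],[-0.08,-0.04,-0.08,0.0015,0.0013,0.0045,-0.95],[-0.08,-0.04,-0.08,0.0015,0.0013,0.0045,-0.95]]
```

View pics/s3.png

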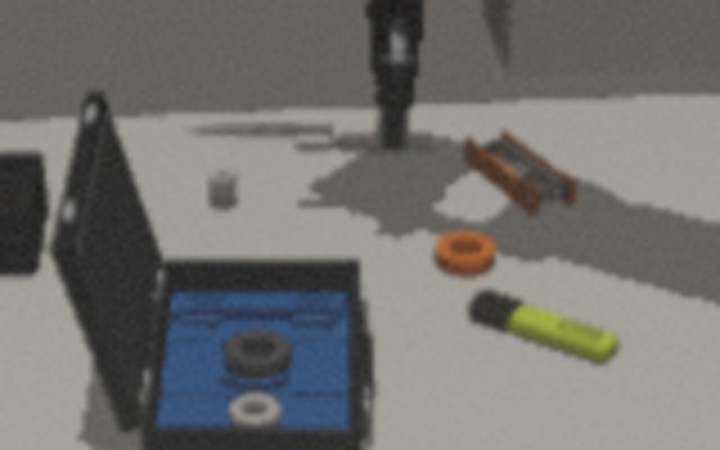

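The plug is held level at about (300–430,140). I'll lay it down.

Call:
jog_arm:
  steps:
    - [-0.1,0,0,0.002,0.002,0.015,-0.95]
    - [-0.1,0,0,0.001,0.001,0.015,-0.95]
    - [0,0,0,0,0,0.012,-0.95]
    - [0,0,0,0,0,0.003,-0.95]
    - [0,0,0,0,0,0,-0.95]

```text
clock: 15.75
tool_pos: [0.4078, -0.299, 0.1792]
orientation: [2.133, -2.306, 0.003]
wrist_force: [-0.1, 0.2, -0.7]
width: 0.132
```

```bash
python3 plan.py .405 -.30 .18 -94.8 -.95 1
```

```text
t 15.75 pos [ 0.4078 -0.299   0.1792] yaw -94.47 tilt [ 8.e-04 -2.e-03 -1.e+00] F [-0.1  0.2 -0.7] w 0.132
[[-0.05,-0.11,0.33,0.0012,0.0028,-0.0008,-0.95]]
```

Call:
jog_arm:
  steps:
    - [0,0,0,0,0,0.002,-0.95]
    - [0,0,0,0,0,0,-0.95]

```text
clock: 15.95
tool_pos: [0.4084, -0.2994, 0.1792]
orientation: [2.133, -2.305, 0.004]
wrist_force: [0.8, 0.3, -1.6]
width: 0.132
```

Call:
jog_arm:
  steps:
    - [0,0,0,0,0,0,-0.7]
    - [0,0,0,0,0,0,-0.4]
    - [0,0,0,0,-0.01,0,-0.3]
    - [0,0,0,0,-0.011,0,-0.3]
    - [0,0,0,0,0,0,-0.3]

```text
clock: 16.45
tool_pos: [0.432, -0.3016, 0.181]
orientation: [2.134, -2.305, 0.011]
wrist_force: [-1.8, -0.1, -0.5]
width: 0.351
```

```bash
python3 plan.py .427 -.301 .18 -94.8 -.3 1;python3 - <<'E'
from h import *
d=grab("side"); save("s4",d["frame"][120:180,230:310],9)
T=grab("top"); P=cloud(T); np.savez("top1.npz",**T)
# ring heights by depth
for n,c in dict(small=(.5243,-.0242),big=(.519,-.0875)).items():
    r=np.hypot(P[...,0]-c[0],P[...,1]-c[1]); R=15 if n=="small" else 21
    m=(r<(R+3)/1e3)&(P[...,2]>.013)&(P[...,2]<.05); q=P[m]
    A=np.c_[q[:,:2]-q[:,:2].mean(0),np.ones(len(q))]; k=np.linalg.lstsq(A,q[:,2],rcond=None)[0]; print(n,m.sum(),q.mean(0).round(4),np.median(q[:,2]).round(4),"tilt",k[:2].round(3))
E
```

```text
t 16.45 pos [ 0.432  -0.3016  0.181 ] yaw -94.4 tilt [ 0.0046 -0.0052 -1.    ] F [-1.8 -0.1 -0.5] w 0.351
[[-0.29,-0.27,0.4,-0.0002,0.005,0.001,-0.3]]
small 74 [ 0.523  -0.0227  0.0202] 0.0203 tilt [-0.013 -0.037]
big 146 [ 0.517  -0.0879  0.0217] 0.0223 tilt [ 0.005 -0.   ]
```

View pics/s4.png

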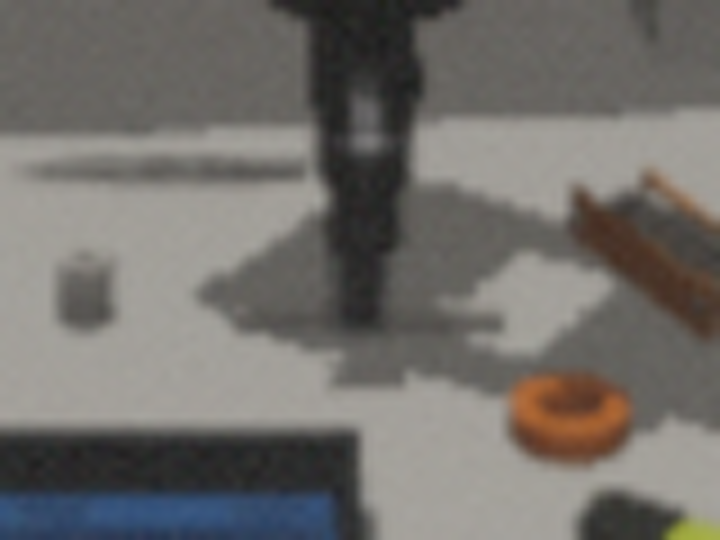

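The rings' tops measure 20.2 and 22.3 mm and are level, so both are seated. In the crop the plug spans 235–503 and the finger is at about 360, so I'll shift roughly 4 mm and grip.

Call:
jog_arm:
  steps:
    - [-0.3,-0.3,0,0,0.004,0.001,-0.3]
    - [0,0,0,0,0,0,-0.3]
    - [0,0,0,0,0,0,-0.7]
    - [0,0,0,0,0,0,-0.95]
    - [0,0,0,0,0,0,-0.95]

```text
clock: 17.05
tool_pos: [0.4261, -0.3011, 0.1793]
orientation: [2.133, -2.305, -0.005]
wrist_force: [-1.4, 0.2, -0.1]
width: 0.133
```

Call:
jog_arm:
  steps:
    - [0,0,0,0,0,0,-0.95]
    - [0,0,0,0,0,0,-0.95]

```text
clock: 17.25
tool_pos: [0.4261, -0.3011, 0.1793]
orientation: [2.134, -2.305, -0.005]
wrist_force: [0.3, -0.0, 0.8]
width: 0.133
```

```bash
python3 plan.py .428 -.301 .228 -94.8 -.95 2;python3 - <<'E'
from h import *
d=grab("side"); save("s5",cv2.convertScaleAbs(d["frame"][140:170,245:295],alpha=1.7,beta=-90),15); np.savez("side5.npz",**d)
E
```

```text
t 17.25 pos [ 0.4261 -0.3011  0.1793] yaw -94.44 tilt [-0.0024  0.002  -1.    ] F [ 0.3 -0.   0.8] w 0.133
[[0.07,0.05,0.18,-0.0002,-0.0009,-0.0243,-0.95],[0.07,0.05,0.18,-0.0001,-0.0009,-0.0243,-0.95]]
```

View pics/s5.png

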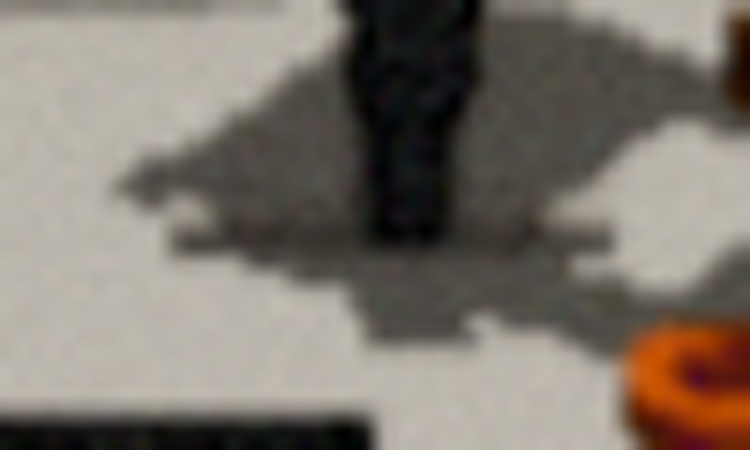

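```bash
python3 - <<'E'
from h import *
S=dict(np.load("side5.npz"));T=dict(np.load("top0.npz"))
a,b=ray(S,255.8,155.2,.006),ray(S,285.4,155.2,.006); print((a+b)/2,np.linalg.norm(a-b),a,b)
print("slot",ray(T,300.2,193.6,.008),ray(T,300.2,174.5,.008),ray(T,300.2,212.7,.008))
E
```

```text
[ 0.42718272 -0.2969135   0.006     ] 0.09735216772664831 [ 0.47569059 -0.30095681  0.006     ] [ 0.37867486 -0.29287019  0.006     ]
slot [ 0.51332291 -0.14852574  0.008     ] [ 0.56691583 -0.15425362  0.008     ] [ 0.46092852 -0.14292595  0.008     ]
```

```bash
python3 plan.py .4265 -.301 .23 -94.8 -.95 2 .5128 -.1482 .23 -94.8 -.95 7
```

```text
t 17.3 pos [ 0.4261 -0.3011  0.1793] yaw -94.44 tilt [-0.0025  0.0021 -1.    ] F [-1.  -0.3  1.1] w 0.131
[[0.08,0.05,0.18,-0.0001,-0.0001,-0.0253,-0.95],[0.08,0.05,0.18,-0.0001,-0.0002,-0.0253,-0.95],[0.0,-0.0,-0.0,-0.0228,-0.0105,-0.0,-0.95],[0.0,-0.0,-0.0,-0.0228,-0.0105,-0.0,-0.95],[0.0,-0.0,-0.0,-0.0228,-0.0105,-0.0,-0.95]]
[[0.0,-0.0,-0.0,-0.0228,-0.0105,-0.0,-0.95],[0.0,-0.0,-0.0,-0.0228,-0.0105,-0.0,-0.95],[0.0,-0.0,-0.0,-0.0228,-0.0105,-0.0,-0.95],[0.0,-0.0,-0.0,-0.0228,-0.0105,-0.0,-0.95]]
```

Call:
jog_arm:
  steps:
    - [0,0,0.2,0,0,-0.025,-0.95]
    - [0,0,0.2,0,0,-0.025,-0.95]
    - [0,0,0,-0.0228,-0.0105,0,-0.95]
    - [0,0,0,-0.0228,-0.0105,0,-0.95]
    - [0,0,0,-0.0228,-0.0105,0,-0.95]

```text
clock: 17.8
tool_pos: [0.4629, -0.2359, 0.23]
orientation: [2.118, -2.318, -0.009]
wrist_force: [0.1, -0.0, -0.8]
width: 0.134
```

Call:
jog_arm:
  steps:
    - [0,0,0,-0.0228,-0.0105,0,-0.95]
    - [0,0,0,-0.0228,-0.0105,0,-0.95]
    - [0,0,0,-0.0228,-0.0105,0,-0.95]
    - [0,0,0,-0.01,-0.005,0,-0.95]
    - [0,0,0,0,0,0,-0.95]

```text
clock: 18.3
tool_pos: [0.5081, -0.1559, 0.229]
orientation: [2.121, -2.314, -0.012]
wrist_force: [-0.4, 0.3, -1.5]
width: 0.133
```

```bash
python3 plan.py .5128 -.1482 .23 -94.8 -.95 1
```

```text
t 18.3 pos [ 0.5081 -0.1559  0.229 ] yaw -94.98 tilt [-0.0068  0.004  -1.    ] F [-0.4  0.3 -1.5] w 0.133
[[0.41,0.19,-0.18,-0.0081,-0.004,-0.001,-0.95]]
```

Call:
jog_arm:
  steps:
    - [0.3,0.15,0,-0.007,-0.0038,0,-0.95]
    - [0.1,0.05,0,-0.001,0,0.01,-0.95]
    - [0,0,0,0,0,0.015,-0.95]
    - [0,0,0,0,0,0,-0.95]

```text
clock: 18.7
tool_pos: [0.5117, -0.1501, 0.2019]
orientation: [2.119, -2.318, 0.001]
wrist_force: [0.0, -0.5, -0.8]
width: 0.132
```

```bash
python3 plan.py .5128 -.1482 .188 -94.8 -.95 1;python3 - <<'E'
from h import *
d=grab("side"); save("s6",d["frame"][140:220,205:295],7)
E
```

```text
t 18.7 pos [ 0.5117 -0.1501  0.2019] yaw -95.12 tilt [-5.0e-04 -1.4e-03 -1.0e+00] F [ 0.  -0.5 -0.8] w 0.132
[[0.02,-0.08,-0.32,-0.002,-0.0009,0.0139,-0.95]]
```

View pics/s6.png

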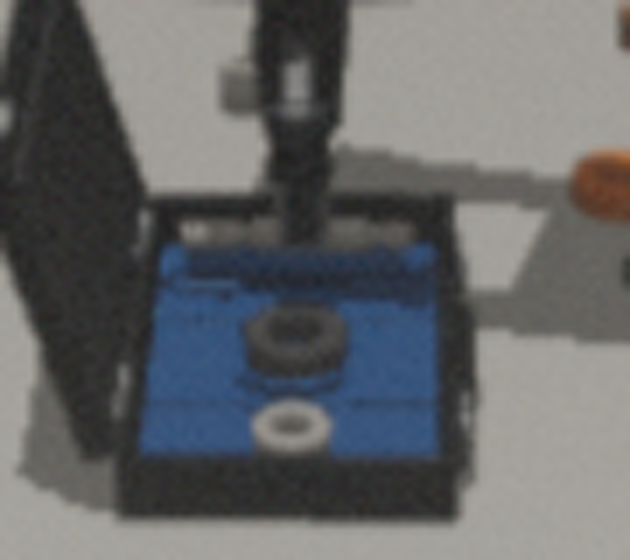

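The plug spans 183–415 between the case walls, level and above its nest. I'll fine-tune and lower it.

Call:
jog_arm:
  steps:
    - [0,0,-0.3,-0.0023,-0.001,0.006,-0.95]
    - [0,0,0,0,0,0.004,-0.95]
    - [0,0,0,0,0,0.002,-0.95]
    - [0,0,0,0,0,0,-0.95]

```text
clock: 19.15
tool_pos: [0.5134, -0.149, 0.1912]
orientation: [-2.125, 2.314, -0.006]
wrist_force: [0.2, 0.4, -1.7]
width: 0.133
```

```bash
python3 plan.py .5128 -.1482 .187 -94.8 -.95 1
```

```text
t 19.15 pos [ 0.5134 -0.149   0.1912] yaw -94.89 tilt [ 0.0025 -0.0027 -1.    ] F [ 0.2  0.4 -1.7] w 0.133
[[-0.16,-0.14,-0.09,-0.0007,0.0007,0.0042,-0.95]]
```

Call:
jog_arm:
  steps:
    - [-0.1,-0.1,0,-0.0008,0.0007,0.002,-0.95]
    - [0,0,0,0,0,0.002,-0.95]
    - [0,0,0,0,0,0.0005,-0.95]
    - [0,0,0,0,0,0,-0.95]

```text
clock: 19.55
tool_pos: [0.513, -0.1481, 0.1874]
orientation: [-2.124, 2.314, -0.004]
wrist_force: [-0.1, -0.2, -0.6]
width: 0.136
```

Call:
jog_arm:
  steps:
    - [0,0,0,0,0,0,-0.7]
    - [0,0,0,0,0,0,-0.45]
    - [0,0,0,0,0,0,-0.45]
    - [0,0,0,0,0,-0.01,-0.45]
    - [0,0,0,0,0,-0.03,-0.45]

```text
clock: 20.05
tool_pos: [0.5118, -0.1477, 0.225]
orientation: [2.123, -2.312, -0.007]
wrist_force: [1.0, 0.8, 0.2]
width: 0.272
```

Call:
jog_arm:
  steps:
    - [0,0,0,0,0,-0.04,-0.6]
    - [0,0,0,0,0,-0.04,-1]
    - [0,0,0,0,0,-0.04,-1]
    - [0,0,0,0,0,-0.04,-1]
    - [0,0,0,0,0,-0.03,-1]

```text
clock: 20.55
tool_pos: [0.5111, -0.1473, 0.4257]
orientation: [2.123, -2.312, -0.005]
wrist_force: [-0.6, 0.9, 0.0]
width: -0.0
```

```bash
cat > chk.py <<'E'
from h import *
import sys
T=grab("top"); P=cloud(T); np.savez("topc.npz",**T)
for n,c,hx,hy in (("small",(.5243,-.0242),18,18),("big",(.519,-.0865),24,24),("plug",(.5138,-.1483),54,9)):
    x=P[...,0]-c[0];y=P[...,1]-c[1];k=-np.radians(4.8);a=x*np.cos(k)+y*np.sin(k);b=-x*np.sin(k)+y*np.cos(k)
    m=(abs(a)<hx/1e3)&(abs(b)<hy/1e3)&(P[...,2]>.013)&(P[...,2]<.05)
    if n!="plug": m&=np.hypot(a,b)<hx/1e3
    q=np.c_[a,b,P[...,2].reshape(a.shape)[...,None].reshape(a.shape).ravel()[:0]] if 0 else np.c_[a[m],b[m],P[...,2][m]]
    A=np.c_[q[:,:2]-q[:,:2].mean(0),np.ones(len(q))];print(n,m.sum(),"off",q[:,:2].mean(0).round(4),"ztop",np.median(q[:,2]).round(4),"slope",np.linalg.lstsq(A,q[:,2],rcond=None)[0][:2].round(3))
save(sys.argv[1],T["frame"][150:230,230:330],7)
E
python3 chk.py t3; python3 plan.py .5128 -.1482 .35 -94.8 -1 1
```

```text
small 77 off [-0.002   0.0012] ztop 0.0202 slope [ 0.    -0.005]
big 0 off [nan nan] ztop nan slope [0. 0.]
plug 21 off [0.0424 0.0017] ztop 0.021 slope [-0.15   0.033]
t 20.6 pos [ 0.5111 -0.1473  0.4314] yaw -94.88 tilt [ 0.0039 -0.0018 -1.    ] F [ 0.  -1.   5.2] w -0.002
[[-0.23,-0.09,-0.08,0.0006,-0.0014,0.0815,-1.0]]chk.py:9: RuntimeWarning: Mean of empty slice.
  A=np.c_[q[:,:2]-q[:,:2].mean(0),np.ones(len(q))];print(n,m.sum(),"off",q[:,:2].mean(0).round(4),"ztop",np.median(q[:,2]).round(4),"slope",np.linalg.lstsq(A,q[:,2],rcond=None)[0][:2].round(3))
  ret = um.true_divide(
  return _methods._mean(a, axis=axis, dtype=dtype,
  ret = ret.dtype.type(ret / rcount)
```

View pics/t3.png

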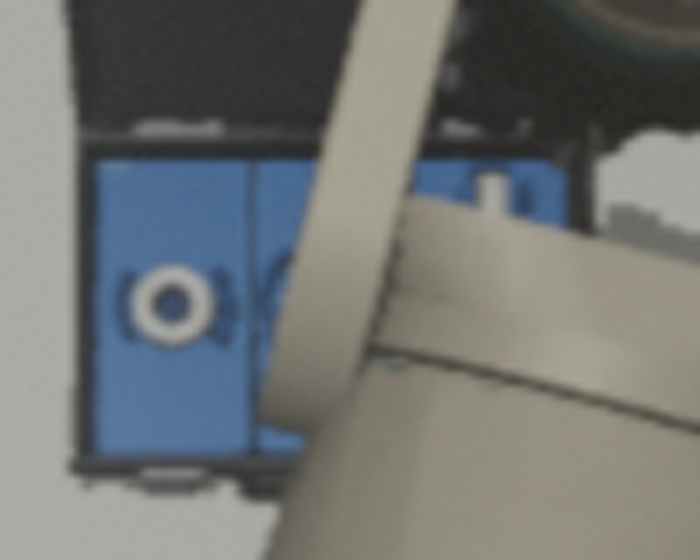

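My view count is 14; two are left. The arm blocks this view, so I'll move it aside and check numerically.

Call:
jog_arm:
  steps:
    - [0,0,0,-0.045,0,0,-1]
    - [0,0,0,-0.045,0,0,-1]
    - [0,0,0,-0.045,0,0,-1]
    - [0,0,0,-0.045,0,0,-1]
    - [0,0,0,-0.045,0,0,-1]

```text
clock: 21.1
tool_pos: [0.5298, 0.0791, 0.4383]
orientation: [-2.106, 2.32, -0.022]
wrist_force: [1.3, -0.3, 0.0]
width: -0.001
```

Call:
jog_arm:
  steps:
    - [0,0,0,-0.045,0,0,-1]
    - [0,0,0,-0.02,0,0,-1]
    - [0,0,0,0,0,0,-1]

```text
clock: 21.4
tool_pos: [0.5346, 0.1513, 0.4397]
orientation: [-2.112, 2.311, -0.023]
wrist_force: [0.1, -0.2, 0.4]
width: 0.003
```

```bash
python3 chk.py t4; python3 plan.py .67 -.088 .43 -94.8 -1 8 .67 -.088 .293 -94.8 -1 4
```

```text
small 76 off [-0.0018  0.0011] ztop 0.0198 slope [ 0.034 -0.002]
big 146 off [-0.002  -0.0018] ztop 0.0222 slope [-0.024  0.031]
plug 165 off [-0.0013  0.0016] ztop 0.0203 slope [0.025 0.089]
t 21.45 pos [0.5346 0.1502 0.4398] yaw -95.19 tilt [ 0.0179 -0.0037 -0.9998] F [ 0.1  0.7 -0.3] w 0.005
[[-0.13,-0.02,-0.05,0.0281,-0.0195,0.0016,-1.0],[-0.13,-0.02,-0.05,0.0281,-0.0195,0.0016,-1.0],[-0.13,-0.02,-0.05,0.0282,-0.0195,0.0015,-1.0],[-0.13,-0.02,-0.05,0.0282,-0.0195,0.0015,-1.0],[-0.13,-0.02,-0.05,0.0282,-0.0194,0.0014,-1.0]]
[[-0.13,-0.02,-0.05,0.0282,-0.0194,0.0014,-1.0],[-0.13,-0.02,-0.05,0.0282,-0.0194,0.0013,-1.0],[-0.13,-0.02,-0.05,0.0282,-0.0194,0.0013,-1.0],[0.0,0.0,0.0,0.0,-0.0,0.0343,-1.0],[0.0,0.0,0.0,0.0,-0.0,0.0343,-1.0]]
[[0.0,0.0,0.0,0.0,-0.0,0.0343,-1.0],[0.0,0.0,0.0,0.0,-0.0,0.0343,-1.0]]
```

View pics/t4.png

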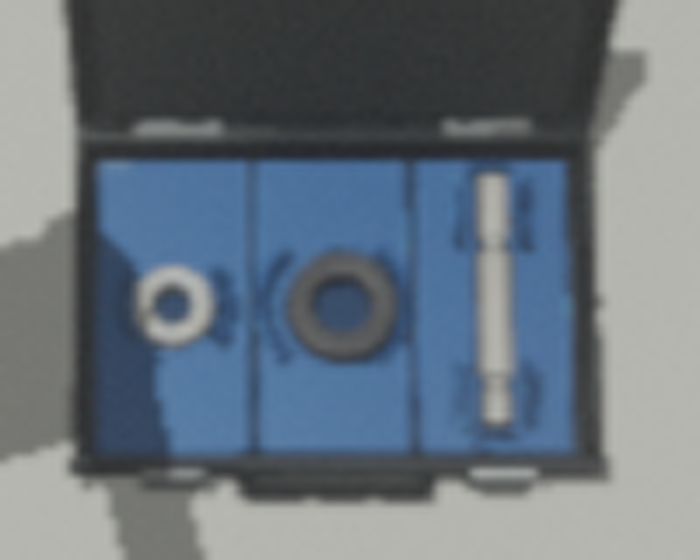

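All three gauges are home: tops at 19.8, 22.2 and about 20–22 mm, all within 3 mm of centre, and the plug at (490,172–425) lies along its nest. Now I'll go behind the lid.

Call:
jog_arm:
  steps:
    - [-0.3,0,0,0.028,-0.0195,0.0015,-1]
    - [-0.3,0,0,0.028,-0.0195,0.0015,-1]
    - [-0.2,0,0,0.028,-0.0195,0.0015,-1]
    - [-0.1,0,0,0.028,-0.0195,0.0015,-1]
    - [-0.1,0,0,0.028,-0.0195,0.0015,-1]

```text
clock: 21.95
tool_pos: [0.6191, -0.0058, 0.4368]
orientation: [-2.12, 2.317, -0.007]
wrist_force: [0.6, 0.1, 0.0]
width: -0.006
```

Call:
jog_arm:
  steps:
    - [0,0,0,0.028,-0.0195,0.0015,-1]
    - [0,0,0,0.028,-0.0195,0.0015,-1]
    - [0,0,0,0.02,-0.015,0.0015,-1]
    - [0,0,0,0,0,0,-1]
    - [0,0,0,0,0,0,-1]

```text
clock: 22.45
tool_pos: [0.6656, -0.1033, 0.4328]
orientation: [2.102, -2.333, 0.008]
wrist_force: [0.3, 1.3, -0.6]
width: 0.003
```

```bash
python3 plan.py .674 -.088 .43 -94.8 -1 1 .674 -.088 .293 -94.8 -1 4
```

```text
t 22.45 pos [ 0.6656 -0.1033  0.4328] yaw -95.96 tilt [ 0.0024 -0.0045 -1.    ] F [ 0.3  1.3 -0.6] w 0.003
[[-0.16,-0.24,-1.16,-0.0161,-0.0068,0.0027,-1.0],[-0.0,-0.0,-0.0,-0.0,-0.0,0.0343,-1.0],[-0.0,-0.0,-0.0,-0.0,-0.0,0.0343,-1.0],[-0.0,-0.0,-0.0,-0.0,-0.0,0.0343,-1.0],[-0.0,-0.0,-0.0,-0.0,-0.0,0.0343,-1.0]]
```

Call:
jog_arm:
  steps:
    - [0,0,-1,-0.01,-0.009,0,-1]
    - [0,0,0,0,0,0.034,-1]
    - [0,0,0,0,0,0.034,-1]
    - [0,0,0,0,0,0.034,-1]
    - [0,0,0,0,0,0.02,-1]

```text
clock: 22.95
tool_pos: [0.6739, -0.0943, 0.3158]
orientation: [-2.12, 2.31, -0.024]
wrist_force: [-0.0, -0.4, 0.1]
width: -0.002
```

Call:
jog_arm:
  steps:
    - [0,0,0,0,0,0,-1]

```text
clock: 23.05
tool_pos: [0.6729, -0.0938, 0.3126]
orientation: [-2.123, 2.312, -0.016]
wrist_force: [0.8, -0.1, -0.5]
width: 0.0
```

```bash
python3 plan.py .56 -.09 .293 -94.8 -1 6 .52 -.09 .263 -94.8 -1 3
```

```text
t 23.05 pos [ 0.6729 -0.0938  0.3126] yaw -94.89 tilt [ 0.0092 -0.0057 -0.9999] F [ 0.8 -0.1 -0.5] w 0.0
[[-0.09,-0.05,-0.01,0.001,0.0188,0.0031,-1.0],[-0.09,-0.05,-0.01,0.001,0.0188,0.0031,-1.0],[-0.09,-0.05,-0.01,0.001,0.0188,0.0031,-1.0],[-0.09,-0.05,-0.01,0.0009,0.0188,0.0032,-1.0],[-0.09,-0.05,-0.01,0.0009,0.0188,0.0032,-1.0]]
[[-0.09,-0.05,-0.01,0.0009,0.0188,0.0032,-1.0],[-0.0,-0.0,-0.0,0.0011,0.0133,0.01,-1.0],[-0.0,-0.0,-0.0,0.0011,0.0133,0.01,-1.0],[-0.0,-0.0,-0.0,0.0011,0.0133,0.01,-1.0]]
```

Call:
jog_arm:
  steps:
    - [-0.3,-0.2,0,0,0,0.018,-1]
    - [-0.1,-0.1,0,0.001,0.019,0.002,-1]
    - [0,0,0,0.001,0.019,0,-1]
    - [0,0,0,0.001,0.019,0,-1]
    - [0,0,0,0.001,0.019,0,-1]

```text
clock: 23.55
tool_pos: [0.5959, -0.0902, 0.2953]
orientation: [-2.121, 2.305, -0.014]
wrist_force: [1.8, 1.1, 0.9]
width: -0.004
```

Call:
jog_arm:
  steps:
    - [0,0,0,0.001,0.019,0,-1]
    - [0,0,0,0.001,0.019,0,-1]
    - [0,0,0,0,0,0,-1]

```text
clock: 23.85
tool_pos: [0.5555, -0.0884, 0.298]
orientation: [-2.118, 2.3, -0.023]
wrist_force: [0.3, -0.3, -0.1]
width: -0.002
```

```bash
cat > lid.py <<'E'
from h import *
d=grab("side"); P=cloud(d); 
# lid end face toward the side camera: dark points just inside case's +y side
k=-np.radians(4.8); a=(P[...,0]-.519)*np.cos(k)+(P[...,1]+.0865)*np.sin(k); b=-(P[...,0]-.519)*np.sin(k)+(P[...,1]+.0865)*np.cos(k)
m=(abs(b-.08)<.025)&(P[...,2]>.034)&(a>-.09)&(a<.14)&(P[...,2]<.2)
q=np.c_[a[m]-.065,P[...,2][m]-.03]; r=np.hypot(*q.T); s=r>.06
print(m.sum(),"angle",np.degrees(np.median(np.arctan2(q[s,1],-q[s,0]))).round(1),"zmax",np.percentile(q[:,1],98).round(3)+.03,"amin",np.percentile(a[m],2).round(3))
E
python3 lid.py; python3 plan.py .56 -.09 .293 -94.8 -1 2 .52 -.09 .263 -94.8 -1 3
```

```text
380 angle 66.7 zmax 0.149 amin 0.005
t 23.9 pos [ 0.5563 -0.0884  0.2983] yaw -94.72 tilt [ 2.180e-02 -9.000e-04 -9.998e-01] F [0.2 0.  0.5] w -0.001
[[-0.62,0.03,0.04,0.0006,-0.0018,0.0027,-1.0],[-0.62,0.03,0.04,0.0006,-0.0019,0.0027,-1.0],[-0.0,-0.0,-0.0,0.0011,0.0133,0.01,-1.0],[-0.0,-0.0,-0.0,0.0011,0.0133,0.01,-1.0],[-0.0,-0.0,-0.0,0.0011,0.0133,0.01,-1.0]]
```

The lid has come over to about 65°. I'll keep following the arc down.

Call:
jog_arm:
  steps:
    - [-0.6,0,0,0.001,0.012,0.01,-1]
    - [-0.5,0,0,0.001,0.013,0.012,-1]
    - [0,0,0,0.001,0.012,0.014,-1]
    - [0,0,0,0,0.009,0.014,-1]
    - [0,0,0,0,0,0,-1]

```text
clock: 24.4
tool_pos: [0.5138, -0.0877, 0.2511]
orientation: [-2.123, 2.303, -0.016]
wrist_force: [0.5, -0.0, 0.4]
width: 0.006
```

```bash
python3 lid.py; python3 plan.py .497 -.09 .219 -94.8 -1 3
```

```text
618 angle 29.8 zmax 0.168 amin -0.053
t 24.45 pos [ 0.5145 -0.0878  0.2525] yaw -94.67 tilt [ 0.0162 -0.0016 -0.9999] F [0.8 0.2 1.3] w 0.006
[[-0.31,-0.0,0.04,0.0012,0.0059,0.0111,-1.0],[-0.31,-0.0,0.04,0.0012,0.0059,0.0111,-1.0],[-0.31,-0.0,0.04,0.0012,0.0058,0.0111,-1.0]]
```

Call:
jog_arm:
  steps:
    - [-0.3,0,0,0.001,0.01,0.01,-1]
    - [-0.3,0,0,0.001,0.008,0.01,-1]
    - [-0.3,0,0,0,0.004,0.008,-1]
    - [0,0,0,0,0,0.004,-1]
    - [0,0,0,0,0,0,-1]

```text
clock: 24.95
tool_pos: [0.4959, -0.0885, 0.2229]
orientation: [-2.126, 2.306, -0.011]
wrist_force: [-0.6, 0.9, 0.1]
width: 0.004
```

```bash
python3 lid.py; python3 plan.py .48 -.09 .215 -94.8 -1 3
```

```text
616 angle 10.9 zmax 0.137 amin -0.064
t 25.0 pos [ 0.4959 -0.0885  0.2231] yaw -94.65 tilt [ 0.0085 -0.0019 -1.    ] F [ 0.1 -0.4 -0.1] w 0.001
[[-0.16,-0.02,0.05,0.0009,0.0053,0.0027,-1.0],[-0.16,-0.02,0.05,0.0009,0.0053,0.0027,-1.0],[-0.16,-0.02,0.05,0.0009,0.0053,0.0027,-1.0]]
```

Call:
jog_arm:
  steps:
    - [0,0,0,0.001,0.01,0.003,-1]
    - [0,0,0,0,0,0.003,-1]
    - [0,0,0,0,0,0.003,-1]
    - [0,0,0,0,0,0.002,-1]

```text
clock: 25.4
tool_pos: [0.4873, -0.0889, 0.215]
orientation: [-2.126, 2.305, -0.014]
wrist_force: [-16.6, 2.7, 27.9]
width: -0.003
```

Call:
jog_arm:
  steps:
    - [0,0,0,0,0,0.003,-1]
    - [0,0,0,0,0,0.003,-1]

```text
clock: 25.6
tool_pos: [0.488, -0.0889, 0.215]
orientation: [-2.128, 2.307, -0.011]
wrist_force: [-18.3, 3.1, 28.3]
width: 0.005
```

```bash
python3 lid.py; python3 plan.py .48 -.09 .212 -94.8 -1 1
```

```text
572 angle 6.8 zmax 0.045 amin -0.064
t 25.65 pos [ 0.488  -0.0889  0.215 ] yaw -94.61 tilt [ 0.0071 -0.0026 -1.    ] F [-18.6   4.   27.5] w -0.0
[[-0.42,-0.11,0.19,0.0017,0.0079,0.003,-1.0]]
```

It meets hard contact at tip z = 42 mm, the closed lid's height, at 28 N. I'll lift off and check.

Call:
jog_arm:
  steps:
    - [0,0,0,0,0,-0.02,-1]
    - [0,0,0,0,0,-0.04,-1]
    - [0,0,0,0,0,-0.045,-1]
    - [0,0,0,-0.04,0,-0.045,-1]
    - [0,0,0,-0.045,0,-0.03,-1]

```text
clock: 26.15
tool_pos: [0.4936, -0.0154, 0.3874]
orientation: [2.122, -2.316, 0.001]
wrist_force: [0.3, -0.3, 0.3]
width: -0.002
```

Call:
jog_arm:
  steps:
    - [0,0,0,-0.045,0,0,-1]
    - [0,0,0,-0.045,0,0,-1]
    - [0,0,0,-0.045,0,0,-1]
    - [0,0,0,-0.03,0,0,-1]
    - [0,0,0,0,0,0,-1]

```text
clock: 26.65
tool_pos: [0.5093, 0.1595, 0.395]
orientation: [-2.118, 2.305, -0.015]
wrist_force: [0.3, 0.4, 0.5]
width: -0.003
```

Call:
jog_arm:
  steps:
    - [0,0,0,0,0,0,-1]
    - [0,0,0,0,0,0,-1]

```text
clock: 26.85
tool_pos: [0.5096, 0.1597, 0.3947]
orientation: [-2.119, 2.304, -0.015]
wrist_force: [0.8, 0.1, 0.4]
width: -0.002
```

```bash
python3 - <<'E'
from h import *
T=grab("top"); k=-np.radians(4.8); ims=[]
for d in (T,grab("side")):
    P=cloud(d); a=(P[...,0]-.519)*np.cos(k)+(P[...,1]+.0865)*np.sin(k); b=-(P[...,0]-.519)*np.sin(k)+(P[...,1]+.0865)*np.cos(k)
    m=(abs(a)<.055)&(abs(b)<.09)&(P[...,2]>.02)&(P[...,2]<.09)
    A=np.c_[a[m],b[m],np.ones(m.sum())];print(m.sum(),"slope",np.linalg.lstsq(A,P[...,2][m],rcond=None)[0].round(4))
    ims.append(cv2.resize(d["frame"],(400,300)))
T0=dict(np.load("top0.npz"));diff=np.abs(T["frame"].astype(int)-T0["frame"]).max(2)
for n,(u,v) in dict(bushS=(361,182),brass=(167,201),pin=(159,240)).items(): print(n,diff[v-12:v+12,u-14:u+14].max())
save("f",np.hstack(ims),1); s=arm.sense();print(s["tool_pos"],s["qvel"].round(3))
E
```

```text
2772 slope [0.0019 0.0009 0.0426]
1256 slope [0.0003 0.0003 0.0421]
bushS 12
brass 98
pin 76
[0.50960645 0.15921941 0.39479518] [-0.002 -0.003  0.002  0.003 -0.001  0.003]
```

View pics/f.png

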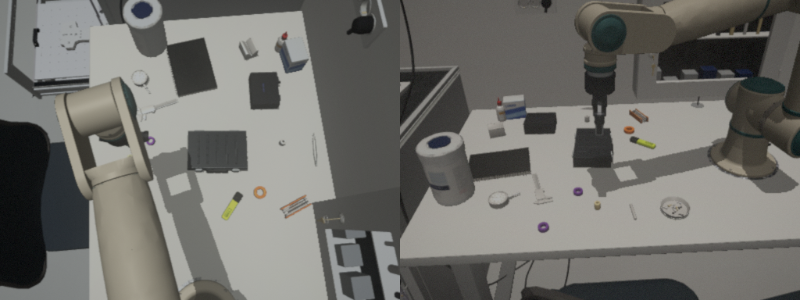

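The lid plane is level (slope at or below 0.002 rad, 42 mm high). The steel bush's patch hasn't changed. The brass bush and pin are hidden by the arm in the top view, but the side view shows them in place. Handing in.

```bash
python3 -c "
from h import *
s=np.load('side0.npz')['frame'].astype(int);d=np.abs(grab('side')['frame']-s).max(2)
for n,u,v in (('brass',252,262),('pin',298,270)): print(n,d[v-10:v+12,u-10:u+10].max())
print(job.job_done())"
```

```text
brass 12
pin 11
the job is handed in; nothing more can be done
None
```

All three gauges are in their own nests, the lid is shut, and the job is handed in at about 27 s on the robot's clock. No verdict is reported back.

- **Moves:** The steel and black rings went straight into their nests. A black box stood just behind the middle of the plug gauge. I gripped the plug off-centre, laid it on open desk, then regripped it at its centre and placed it. I pushed the lid over from behind and pressed it down.
- **Gauges, checked with the lid still open:** Ring tops measured about 20 and 22 mm, as they should when seated, with offsets from nest centre under 3 mm. The plug lay along its nest with its top at 20–22 mm and its centre about 2 mm off. I could not see them again once the lid was shut.
- **Lid:** It lies level, with a slope of 0.002 rad or less, 42 mm above the desk. That is its closed height.
- **Workpieces:** None moved. The brass bush and pin patches differed strongly in the last top view because the arm hid them. The side view showed both unchanged, and the top view showed the steel bush unchanged.

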